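# Spin-dry the washed angle brackets

## Robot

A 7-joint arm with a two-finger parallel gripper is mounted at the origin on the work surface. World frame = base frame: x ahead of the robot, y to its left, z up, the work surface at z = 0. Lengths are in m, angles in degrees, forces in N, time in s.
With the tool pointing down it reaches from about 0.425 to 0.875 m from the base axis. Payload 4.7 kg.
Tool frame: the origin (TCP) lies at the very end of the fingers, on their centre line; the grasp point (between the pads) lies 19 mm behind it; z points along the fingers, y is the direction in which the jaws open and shut (so a half turn about z gives the same grasp; the last joint's range is limited). The gripper opens to 87 mm and grips with 3 to 60 N. Pads are 19 mm wide; open, the fingers measure 117 mm over their backs; the gripper's body (75 mm by 190 mm) begins 51 mm behind the grasp point.
Start: joints at [75.579, 18.392, -4.016, 83.108, 1.295, 78.541, -3.26], TCP at [0.171, -0.627, 0.223] pointing down, gripper open.
Joint ranges: [-163.93, 163.93], [-17.29, 119.83], [-79.2, 71.16], [3.27, 140.29], [-89.18, 269.18], [5.43, 117.66], [-154.24, 154.24]. Speed limits (degrees/s): [147.25, 147.25, 180, 180, 180, 180, 180].

## Interface

Orientations are given as [roll, pitch, yaw] about the fixed x, y, z axes, in that order (R = Rz(yaw) Ry(pitch) Rx(roll)).
In Python, from cell import monitor, read_camera, camera_info, env, look_for gives the robot as it stands.
- The arm moves only by the tool servo_tool, never from a script. Its argument "commands" is one flat list of numbers, 6 for each row, row after row: the shift along the tool's x, y, z in mm, then the turn, a rotation vector about the tool's x, y, z in degrees. A call has 1 to 10 rows; each row shifts and turns the commanded pose from where the row before left it, along the tool's axes as they then stand; what a row does not reach is not made up. A row lasts 1/10 s, in which the tool goes at most 50 mm and 8.59 degrees, less where a joint would pass 70% of its speed; a pose out of reach is approached as far as the arm can. A call is refused whole if a number of a shift passes 50 or a number of a turn 8.59, either way. A call with a gripper value outside its range is refused whole. "jaw" is the finger opening in mm, from 0 to 87, set as the call begins (left out, the last holds). The fingers move at their own pace and stop on an object; "newtons" is the grip in N (left out, the last holds). Time passes only in rows, so rows that do not move let the fingers close. It gives the time, the measured TCP pose, the force and the opening at its end, in the units of the state.
- monitor.get_obs(): the state, without advancing time (a new reading comes with each control period).
- read_camera(name): name is "side" or "top" or "wrist"; returns (picture, depth): 384x512x3 uint8, red, green, blue; 384x512 float32, m along the optical axis (not along the pixel's ray), 0 where there is no reading.
- camera_info(name): a dict with "camera_matrix" (3x3 intrinsics, pixels), "R" (3x3) and "t" (3): a world point X has camera coordinates R X + t; the wrist camera has in their place "T_tool_cam" (4x4, takes a point from camera to tool coordinates, whose origin is the TCP and whose axes are the flange's). Camera axes: x right, y down, z forward; pixel columns grow to the right and rows downward; lengths in m; the calibration is good to about 2 mm. A picture is of the moment at which its call begins: read the wrist's pose just before it. camera_info takes no time and is no camera call.
- env.sign_off(): hands the job in, once; it reports no verdict.
Trained networks look in the newest picture that a camera, given by its name, has taken for a name from the list of things; names that differ only in an ending like _2 or _b are one class to them, and where a whole thing is asked for, a point or a joint stands for the part that bears it (a point fixed in the world has none). Each returns a list of dicts, best first, with "conf" (0 to 1); they miss things now and then, are a little off and sometimes report something else, mostly with a low value. They report only what shows in the picture. A call takes as long as a camera call.
- look_for(camera, label): "box" ([left, top, width, height] in pixels, round what is visible of it).
The state is a dict: "time_s": time; "qpos": joint angles; "joint_velocities": joint speeds; "effort": joint torques, N m; "tool_pos": TCP position; "tool_rot": TCP orientation; "force": force on the tool from outside, world axes, zero at the start; "wrist_torque": the same for the moment, N m; "grip_width": finger opening in m.
Only numpy, scipy, OpenCV 4.12 (cv2) and the standard library are available. Lean on these libraries where they do the work, as an engineer would, in place of code of your own. Each camera call takes 0.05 s, during which the arm holds its last target.

## Task

Load and start the spin dryer: lift its loose lid off by the knob and set it down flat, knob up, on the clear bench, put every angle bracket that lies on the bench into the drum (the flat slotted straps stay out), and put the lid back squarely. Set the speed handwheel so that the middle line of its three-line mark stands at the pointer on the wheel's far side, and last of all lift the drive lever out of the stop notch nearest the robot, take it along the slot and let it drop fully into the run notch at the far end. Leave the tools and the other things on the bench where they are.

Things in the scene. Friction and masses are not known exactly. Their poses are not given: they have to be found in the camera images.
- dryer: Bench spin dryer for small parts, fixed to the bench (it stands a little differently each time). A dark plinth 215 x 490 x 25 mm carries, side by side along the dryer's y axis, an open steel drum (+y side) and a grey gear case (-y side, 190 deep x 265 wide, its top at 85 mm) with the handwheel and the drive lever on top. A motor lies low behind the case. Origin at bench level; x axis from the robot's side to the far side, y to the left, z up
- drum_mouth (a point): Centre of the drum's open mouth, at rim height (145 mm above the bench), at x 0, y +165 mm in the dryer's axes. Drum outside diameter 184 mm, wall 10 mm, mouth 164 mm, inner floor 108 mm below the rim (a 14 mm high nut stands in its middle)
- lid: Loose round aluminium lid, diameter 192 mm, about 0.3 kg. Origin at the centre of its underside, z up. A solid tapered step (68 mm radius at the foot, 74 mm at the top, 10 mm high) drops inside the drum mouth with 8 mm play all round; the plate, 4 to 5.5 mm thick, then rests on the rim, so the origin of the seated lid is 10 mm below the rim. On the bench it stands flat on the step. The bench in front of the drum to the left (round x 0.39, y 0.31) is always clear for it
- lid_knob (a point): Middle of the lid's black knob, 38 mm above the lid's origin; the knob is 28 mm in diameter from 29 to 45 mm, on a thinner neck, top at 50 mm
- bracket1: Steel angle bracket (L shape), 70 g; two to four of these are present. Origin at the centre of the underside of its foot, 50 (x) x 28 (y) x 5 mm; the upright leg, 5 mm thick, 28 mm wide and 42 mm high overall, stands at the foot's -x end (its middle at x -22.5 mm). Starts standing on its foot; may be taken across the 28 mm width of the upright leg
- bracket2: Steel angle bracket (L shape), 70 g; two to four of these are present. Origin at the centre of the underside of its foot, 50 (x) x 28 (y) x 5 mm; the upright leg, 5 mm thick, 28 mm wide and 42 mm high overall, stands at the foot's -x end (its middle at x -22.5 mm). Starts standing on its foot; may be taken across the 28 mm width of the upright leg
- bracket3: Steel angle bracket (L shape), 70 g; two to four of these are present. Origin at the centre of the underside of its foot, 50 (x) x 28 (y) x 5 mm; the upright leg, 5 mm thick, 28 mm wide and 42 mm high overall, stands at the foot's -x end (its middle at x -22.5 mm). Starts standing on its foot; may be taken across the 28 mm width of the upright leg
- bracket4: Steel angle bracket (L shape), 70 g; two to four of these are present. Origin at the centre of the underside of its foot, 50 (x) x 28 (y) x 5 mm; the upright leg, 5 mm thick, 28 mm wide and 42 mm high overall, stands at the foot's -x end (its middle at x -22.5 mm). Starts standing on its foot; may be taken across the 28 mm width of the upright leg
- wheel (a joint): Angle of the handwheel in rad, growing counter-clockwise seen from above; turns stiffly (about 0.12 N m) from -0.4 to 4.0 and stays where it is left. The side of its rim carries four marks of one, two, three and four upright dark lines, 1.2 rad apart. The one-line mark is at the pointer at 0, the two-line at 1.2, the middle of the three-line mark at 2.4, the four-line at 3.6. Starts between -0.2 and 1.0
- wheel_center (a point): On the handwheel's vertical axis, at the height of its rim's top (114 mm above the bench). Rim 65 mm in radius, 26 mm high
- wheel_grip (a point): Grip point of the wheel's upright revolving handle (black, 18 mm in diameter, 165 mm above the bench at its top; this point is at 148 mm). It stands 46 mm from the wheel's axis, spins freely on its own pin, and turns the wheel when led round
- wheel_pointer (a point): Tip of the small fixed pointer on the gear case, close beside the rim on the far side (+x of the dryer) of the handwheel, at 106 mm
- lever (a joint): Swing of the drive lever in rad: 0 = stop, leaning 0.3 rad towards the robot (-x of the dryer), 0.6 = run, leaning 0.3 rad to the far side (+x). Stiff enough (0.12 N m) to stay where it is left. A steel sill between the two notches blocks the swing unless the lever is lifted
- lever_lift (a joint): How far the lever's handle and collar are lifted along the shaft, in m: 0 = dropped in a notch, at most 0.022; it needs 11 mm or more to clear the sill. A spring pushes it down, 4 to 6 N to lift
- lever_knob (a point): Grip point on the lever's black handle, 145 mm (plus the lift) from the pivot along the shaft. The handle is round, 23 mm in diameter at its foot (118 mm from the pivot) widening to 27 mm near its top (164 mm); it leans with the lever, and the hold is firmest if the gripper leans with it
- lever_pivot (a point): Point on the lever's swing axis (which is the dryer's y axis), 5 mm above the bench, inside the gear case
- strap1: Flat slotted steel strap, 130 x 22 x 4 mm; not to be moved. Origin at the centre of its underside
- strap2: Another flat slotted strap, as strap1; not to be moved
- hammer: Claw hammer lying on the bench; not to be moved
- screwdriver: Screwdriver lying on the bench near the robot; not to be moved
- tape_roll: Roll of tape lying flat, 100 mm in diameter, 30 mm high; not to be moved
- jar: Clear jar with a white cap, 110 mm high; not to be moved
- pliers: Pliers lying on the bench; not to be moved

How it is judged (in metres and radians):
On the way, in this order (a step that is already met when the one before it is completed fails the run):
1. the lid has been lifted off the drum and stands flat on the bench beside the dryer (horizontal distance between lid and drum_mouth above 0.15 m and height (world z) of lid below 0.02 m and angle between lid's own z axis and vertical below 0.15 rad and contact force between the fingers and lid below 0.5 N), for 0.2 s.
2. every bracket is in the drum, the lid still off (horizontal distance between each of bracket1, bracket2, bracket3, bracket4 and drum_mouth below 0.085 m and height (world z) of bracket1 between 0.02 and 0.145 m and height (world z) of bracket2 between 0.02 and 0.145 m and height (world z) of bracket3 between 0.02 and 0.145 m and height (world z) of bracket4 between 0.02 and 0.145 m and horizontal distance between lid and drum_mouth above 0.15 m and linear speed of each of bracket1, bracket2, bracket3, bracket4 below 0.05 m/s), for 0.2 s.
3. the lid is back on the drum (horizontal distance between lid and drum_mouth below 0.015 m and height (world z) of lid between 0.13 and 0.139 m and angle between lid's own z axis and vertical below 0.06 rad and horizontal distance between each of bracket1, bracket2, bracket3, bracket4 and drum_mouth below 0.085 m and height (world z) of bracket1 between 0.02 and 0.145 m and height (world z) of bracket2 between 0.02 and 0.145 m and height (world z) of bracket3 between 0.02 and 0.145 m and height (world z) of bracket4 between 0.02 and 0.145 m and contact force between the fingers and lid below 0.5 N), for 0.2 s.
4. with the lid on and the wheel set to the three-line mark, the lever has dropped into the run notch (horizontal distance between lid and drum_mouth below 0.015 m and height (world z) of lid between 0.13 and 0.139 m and angle between lid's own z axis and vertical below 0.06 rad and value of joint wheel between 2.3 and 2.5 rad and value of joint lever above 0.52 rad and value of joint lever_lift below 0.004 m), for 0.2 s.
At the end, for the whole second after the job is handed in: All brackets lie inside the drum below its rim; the lid rests on the rim, knob up, centred within 15 mm; the middle of the wheel's three-line mark is within 0.1 rad (6.5 mm along the rim) of the pointer (joint 2.3 to 2.5); the lever is in the run notch (swing above 0.52 rad, lift below 4 mm) (all of step 4 and horizontal distance between each of bracket1, bracket2, bracket3, bracket4 and drum_mouth below 0.085 m and height (world z) of bracket1 between 0.02 and 0.145 m and height (world z) of bracket2 between 0.02 and 0.145 m and height (world z) of bracket3 between 0.02 and 0.145 m and height (world z) of bracket4 between 0.02 and 0.145 m and linear speed of lid below 0.03 m/s); the robot touches nothing.
It fails at once if the drive lever was taken out of stop with the lid off the drum (value of joint lever above 0.15 rad and (horizontal distance between lid and drum_mouth above 0.03 m or height (world z) of lid above 0.155 m)).
It fails at once if the drive was engaged before the wheel was set (value of joint lever above 0.4 rad and (value of joint wheel below 2.25 rad or value of joint wheel above 2.55 rad)).
It fails at once if a tool or other thing on the bench was shoved away (more than 4 cm) (distance of any of strap1, strap2, hammer, screwdriver, tape_roll, jar, pliers from where it was at the start of the episode above 0.04 m).
Of bracket1, bracket2, bracket3, bracket4 only 2 to 4 are there at a start; the rules pass over those that are not, and their reading is None.
At some moment in a run one of bracket1, bracket2, bracket3, bracket4 may be knocked a few centimetres aside while the robot is not near it.
It also fails if it takes over 210 s, if anything falls off the work surface, if the arm or the gripper's body presses on something with over 40 N, if the wrist force passes 120 N, or if a joint passes its speed limit or range.

## Working session

There is one attempt and no reset: what is moved stays moved. The work goes in short steps, Python scripts to look and compute and a tool call to move; the robot and the scene stay as the last step left them, time stands still between calls to the robot, and variables do not carry over. Pictures are saved under pics/ and viewed, and the job is handed in when it is done.

Besides the shell and the picture viewer there is one more tool, called after ">>>" by a JSON object that holds its "op" and its "data", one argument or row to a line. servo_tool: Moves the arm, as the interface text tells. Its arguments: {"type":"object","properties":{"commands":{"type":"array","items":{"type":"number"}},"jaw":{"type":"number"},"newtons":{"type":"number"}},"required":["commands"]}

```bash
mkdir -p pics; ls; cat > h.py <<'E'
import numpy as np,cv2
from cell import monitor, read_camera, camera_info, env, look_for
from scipy.spatial.transform import Rotation as Ro
def save(n,img,s=1):
    cv2.imwrite('pics/'+n,cv2.resize(img[:,:,::-1],None,fx=s,fy=s,interpolation=cv2.INTER_CUBIC))
def cam(name,o=None):
    c=camera_info(name);K=np.array(c['camera_matrix'])
    if name=='wrist':
        T=np.array(c['T_tool_cam']);o=o or monitor.get_obs()
        Rt=Ro.from_euler('xyz',o['tool_rot'],degrees=True).as_matrix()
        R=Rt@T[:3,:3];p=Rt@T[:3,3]+np.array(o['tool_pos'])
        return K,R.T,-R.T@p
    return K,np.array(c['R']),np.array(c['t'])
def cloud(name,d,o=None):
    K,R,t=cam(name,o)
    v,u=np.mgrid[:d.shape[0],:d.shape[1]]
    P=np.stack([(u-K[0,2])/K[0,0]*d,(v-K[1,2])/K[1,1]*d,d],-1)
    return (P-t)@R
def ray(name,u,v,z,o=None):
    K,R,t=cam(name,o)
    c=-R.T@t; r=R.T@np.array([(u-K[0,2])/K[0,0],(v-K[1,2])/K[1,1],1])
    return c+r*(z-c[2])/r[2]
def proj(name,X,o=None):
    K,R,t=cam(name,o);q=K@(R@np.array(X)+t);return q[:2]/q[2]
E
python3 - <<'E'
from h import *
o=monitor.get_obs();print(o)
for n in ['top','side','wrist']:
    im,d=read_camera(n);save(n+'0.png',im,1.5);np.savez('/tmp/'+n,im=im,d=d)
    print(n,cam(n))
for n in ['top','side']:
  for l in ['lid','lid_knob','bracket1','wheel','wheel_grip','lever_knob','strap1','hammer','screwdriver','tape_roll','jar','pliers','dryer','wheel_pointer']:
    print(n,l,[(np.round(b['box']).astype(int).tolist(),round(b['conf'],2)) for b in look_for(n,l)])
E
```

```text
pics
{'time_s': 0.0, 'qpos': array([75.57968989, 18.4383115 , -4.01710574, 83.17564994,  1.29330714,
       78.54002038, -3.26058884]), 'joint_velocities': array([-0.14971884,  0.00835887,  0.07497503,  0.01435254, -0.01786878,
       -0.12161836,  0.03721334]), 'effort': array([ 7.89713722e-04, -4.91278625e+01, -4.04016897e-01, -3.12519658e+01,
       -6.39937911e-02,  4.36598877e-02,  1.49730708e-04]), 'tool_pos': array([ 0.17056289, -0.62664599,  0.22146364]), 'tool_rot': array([-1.79891174e+02,  3.61686910e-03,  1.52306469e+01]), 'force': array([-0.31065834, -0.51144417, -0.3279387 ]), 'wrist_torque': array([0.02182366, 0.00180722, 0.02351922]), 'grip_width': 0.0869540824461523}
top (array([[354.32353297,   0.        , 252.08031615],
       [  0.        , 354.32353297, 193.91635701],
       [  0.        ,   0.        ,   1.        ]]), array([[-0.01879423, -0.99979607,  0.00738927],
       [-0.98968115,  0.01755306, -0.142208  ],
       [ 0.14204929, -0.00998571, -0.98980922]]), array([-0.02500624,  0.56732705,  1.20605892]))
side (array([[358.3558834 ,   0.        , 253.68390053
[... 1541 characters left out ...]
8], 0.54), ([227, 268, 15, 11], 0.42)]
side wheel [([252, 176, 34, 30], 0.71), ([200, 324, 96, 46], 0.34)]
side wheel_grip [([260, 176, 5, 14], 0.54), ([241, 164, 76, 84], 0.24)]
side lever_knob [([256, 201, 10, 16], 0.43)]
side strap1 [([296, 257, 33, 15], 0.61)]
side hammer [([200, 325, 98, 46], 0.85), ([240, 162, 79, 83], 0.65), ([258, 200, 10, 17], 0.53), ([250, 147, 42, 24], 0.48)]
side screwdriver [([202, 185, 20, 11], 0.53), ([250, 145, 44, 25], 0.2)]
side tape_roll [([287, 290, 34, 36], 0.82), ([260, 179, 4, 9], 0.7)]
side jar [([238, 164, 76, 82], 0.23)]
side pliers []
side dryer [([241, 161, 80, 87], 0.95), ([203, 322, 95, 50], 0.37)]
side wheel_pointer [([243, 165, 73, 80], 0.61)]
```

View pics/top0.png

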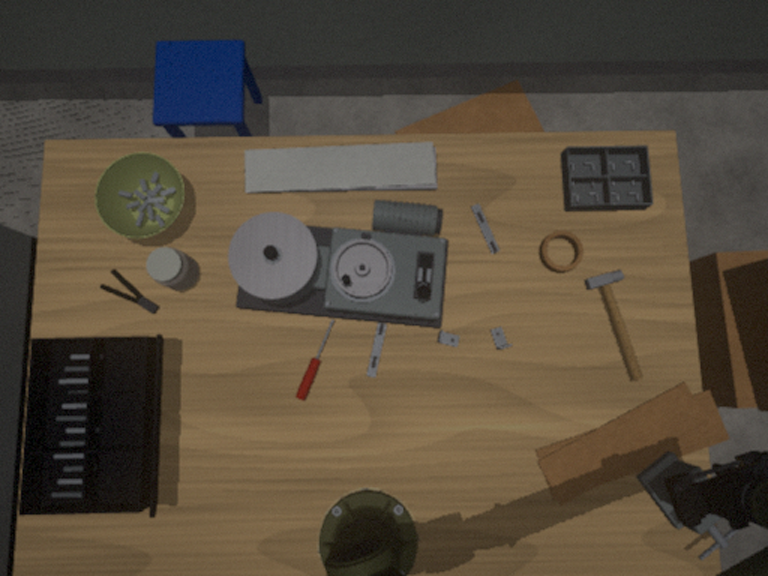

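View pics/side0.png

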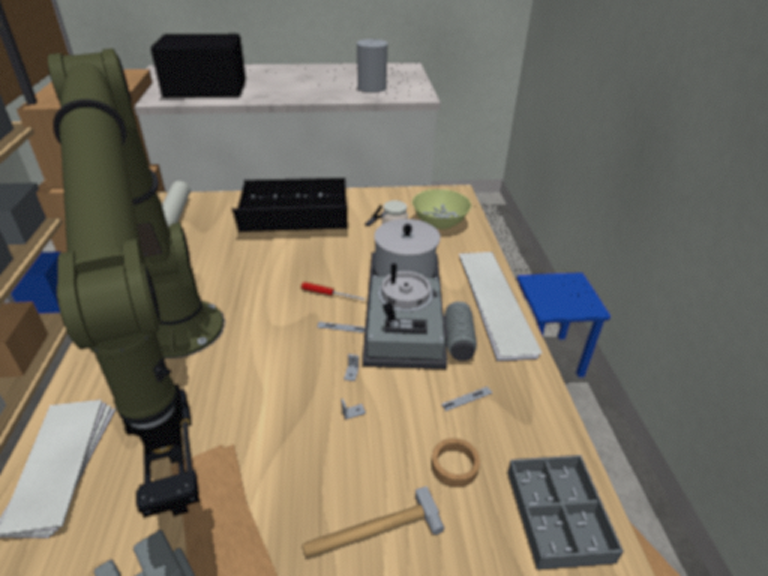

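View pics/wrist0.png

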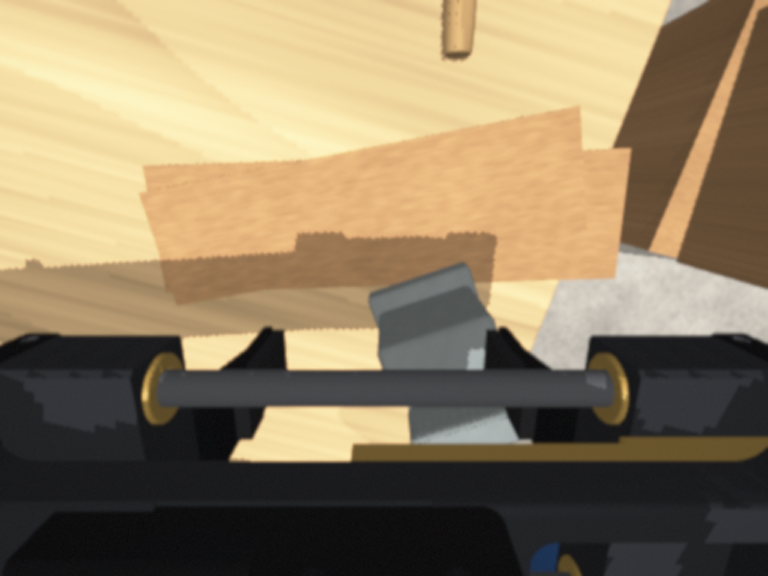

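The top view shows the lid at (272,255), wheel at (363,268), lever at (424,280), straps at (377,350) and (485,228), and brackets at (450,340) and (500,338). Next I measure them.

```bash
python3 - <<'E'
from h import *
z=np.load('/tmp/top.npz');im,d=z['im'],z['d'];P=cloud('top',d)
print('table z',[P[int(v/1.5),int(u/1.5)].round(3).tolist() for u,v in [(450,400),(300,450),(540,300),(200,380)]])
for n,(u,v) in dict(knob=(270,253),lidplate=(272,285),case=(395,310),lever=(424,290),hub=(363,268),grip=(346,281),b1a=(450,340),b2=(500,338)).items():
    print(n,P[int(v/1.5),int(u/1.5)].round(3))
# plinth/case fit: points with z 0.075..0.095 near
m=(P[...,2]>.079)&(P[...,2]<.09)&(P[...,0]>.4)&(P[...,0]<.75)&(P[...,1]>-.3)&(P[...,1]<.3)
q=P[m][:,:2].astype(np.float32);r=cv2.minAreaRect(q);print('case',m.sum(),r)
m=(P[...,2]>.14)&(P[...,2]<.165)&(P[...,0]>.4)&(P[...,0]<.75)&(P[...,1]>0)&(P[...,1]<.3)
q=P[m][:,:2].astype(np.float32);print('lid',m.sum(),cv2.minEnclosingCircle(q),np.median(P[m][:,2]))
m=(P[...,2]>.105)&(P[...,2]<.122)&(P[...,0]>.4)&(P[...,0]<.75)&(P[...,1]>-.2)&(P[...,1]<.05)
q=P[m][:,:2].astype(np.float32);print('wheel',m.sum(),cv2.minEnclosingCircle(q),np.median(P[m][:,2]))
m=(P[...,2]>.01)&(P[...,2]<.06)&(P[...,0]>.4)&(P[...,0]<.5)&(P[...,1]>-.3)&(P[...,1]<-.05)
n,L,s,c=cv2.connectedComponentsWithStats(m.astype(np.uint8))
for i in range(1,n): print(s[i],P[L==i].mean(0).round(3),P[L==i].max(0).round(3))
crop=im[100:240,140:360]; save('crop0.png',crop,3.6)
z=np.load('/tmp/side.npz');save('crop1.png',z['im'][130:300,180:340],4)
E
```

```text
table z [[0.312, -0.2, -0.001], [0.202, 0.153, -0.004], [0.543, -0.428, -0.0], [0.369, 0.39, -0.001]]
knob [0.632 0.191 0.184]
lidplate [0.568 0.193 0.15 ]
case [ 0.518 -0.071  0.086]
lever [ 0.551 -0.129  0.16 ]
hub [ 0.609 -0.002  0.119]
grip [0.574 0.036 0.158]
b1a [ 0.453 -0.205  0.004]
b2 [ 0.455 -0.325 -0.   ]
case 2708 ((0.6423850655555725, 0.010560303926467896), (0.3977329432964325, 0.24889208376407623), 83.26167297363281)
lid 2661 ((0.6226464509963989, 0.1544051170349121), 0.13612967729568481) 0.1492868007052777
wheel 344 ((0.6124115586280823, -0.054451264441013336), 0.11085505038499832) 0.11332437496014841
[257 212  38   6 127] [ 0.494 -0.133  0.025] [ 0.5   -0.052  0.059]
[292 220   4   8  20] [ 0.461 -0.178  0.035] [ 0.473 -0.174  0.048]
[298 226   1   1   1] [ 0.453 -0.197  0.012] [ 0.453 -0.197  0.012]
[303 226   1   1   1] [ 0.452 -0.215  0.01 ] [ 0.452 -0.215  0.01 ]
```

View pics/crop0.png

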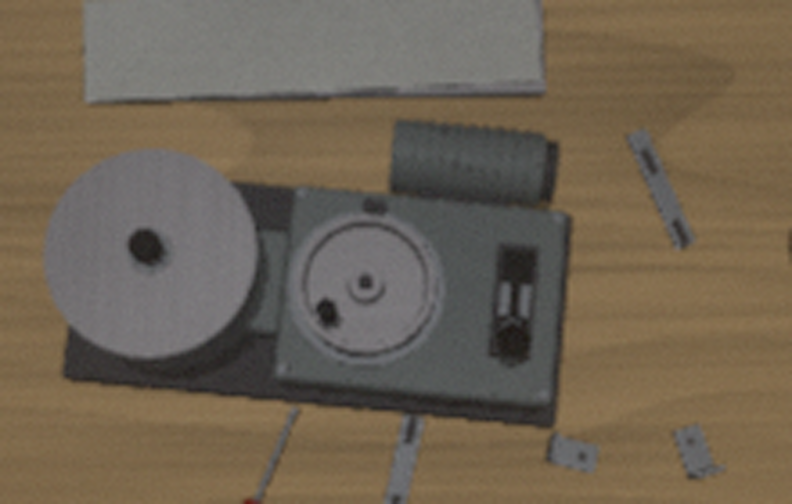

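View pics/crop1.png

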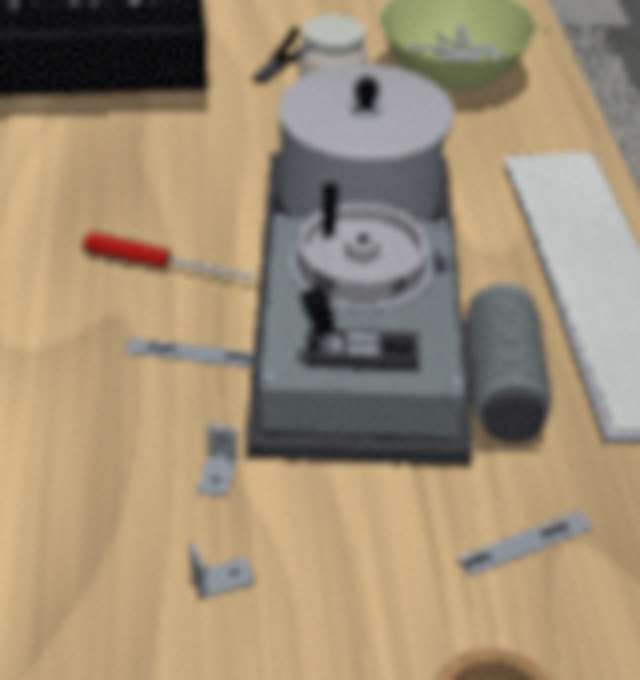

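```bash
cat >> h.py <<'E'
def cr(u,v): return 140+u/3.6-.5+.14, 100+v/3.6-.36
E
python3 - <<'E'
from h import *
C=[ray('top',*cr(u,v),.085) for u,v in [(300,190),(571,212),(553,401),(277,378)]]
C=np.array(C);print(C.round(3));
print('center',C.mean(0).round(3),[np.linalg.norm(C[i]-C[(i+1)%4]).round(3) for i in range(4)])
a=[np.degrees(np.arctan2(*(C[0]-C[1])[1::-1])),np.degrees(np.arctan2(*(C[3]-C[2])[1::-1])),np.degrees(np.arctan2(*(C[0]-C[3])[1::-1])),np.degrees(np.arctan2(*(C[1]-C[2])[1::-1]))];print(a,'yaw y axis -90')
print('knobtop',ray('top',*cr(145,246),.18))
# lid ellipse
w=ray('top',*cr(367,283),.119);print('wheel c',w)
print('grip top',ray('top',*cr(325,308),.16))
print('pointer',ray('top',*cr(376,205),.106))
print('lever top',ray('top',*cr(512,335),.16))
print('lid ctr',ray('top',*cr((44+257)/2,(149+359)/2),.149))
for n,(u,v) in dict(b1=[(550,437),(597,447),(590,470),(549,460)],b2=[(678,428),(700,427),(722,470),(690,476)]).items() if 0 else []: pass
for p in [(550,437),(597,447),(590,470),(549,460),(675,432),(700,427),(714,467),(690,476)]: print(p,ray('top',*cr(*p),.005)[:2].round(3))
E
```

```text
[[ 0.707  0.063  0.085]
 [ 0.681 -0.196  0.085]
 [ 0.5   -0.173  0.085]
 [ 0.526  0.086  0.085]]
center [ 0.603 -0.055  0.085] [np.float64(0.26), np.float64(0.183), np.float64(0.259), np.float64(0.182)]
[np.float64(84.26795220627176), np.float64(84.18123513676011), np.float64(-7.200777962605542), np.float64(-7.441333709892495)] yaw y axis -90
knobtop [0.63333818 0.19173612 0.18      ]
wheel c [ 0.60860785 -0.00076716  0.119     ]
grip top [0.57898101 0.03595547 0.16      ]
pointer [ 0.6854357  -0.01005885  0.106     ]
lever top [ 0.55188891 -0.12898151  0.16      ]
lid ctr [0.6328095  0.19280527 0.149     ]
(550, 437) [ 0.471 -0.178]
(597, 447) [ 0.46  -0.225]
(590, 470) [ 0.438 -0.217]
(549, 460) [ 0.448 -0.177]
(675, 432) [ 0.474 -0.303]
(700, 427) [ 0.478 -0.328]
(714, 467) [ 0.438 -0.34 ]
(690, 476) [ 0.43  -0.316]
```

>>> {"op": "servo_tool", "data": {
  "commands": [20,-15,-14,0,0,0,34,-30,-14,0,0,0,34,-30,-14,0,0,0,34,-30,-14,0,0,0,34,-30,-14,0,0,0,34,-30,-14,0,0,0,34,-30,-14,0,0,0,34,-30,-14,0,0,0,16,-15,0,0,0,0,0,0,0,0,0,0]
}}

```text
time_s: 2.55
tool_pos: [0.3749, -0.3199, 0.3357]
tool_rot: [179.9, -0.1, 15.7]
force: [0.3, -1.0, 0.8]
grip_width: 0.0871
```

```bash
python3 - <<'E'
from h import *
o=monitor.get_obs();print(o['tool_pos'],o['tool_rot'],o['time_s'],o['qpos'].round(1))
im,d=read_camera('wrist');save('w1.png',im,1.5);np.savez('/tmp/w1',im=im,d=d);np.save('/tmp/w1o',o,allow_pickle=True)
for b in look_for('wrist','bracket1'): print(b)
im,d=read_camera('top');save('t1.png',im[:,:],1.5)
E
```

```text
[ 0.37490685 -0.31990985  0.33573546] [ 1.79912407e+02 -9.80156623e-02  1.56696228e+01] 2.55 [ 57.2  -2.1 -19.1  93.4  -0.7  88.5 -36.2]
{'box': [257.7, 103.5, 20.2, 28.5], 'conf': 0.88}
{'box': [177.7, 78.8, 40.8, 32.1], 'conf': 0.88}
```

View pics/w1.png

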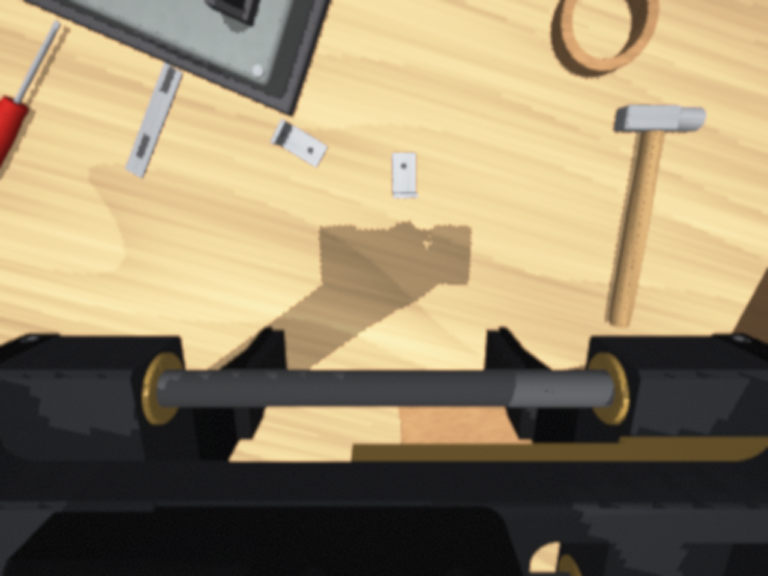

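View pics/t1.png

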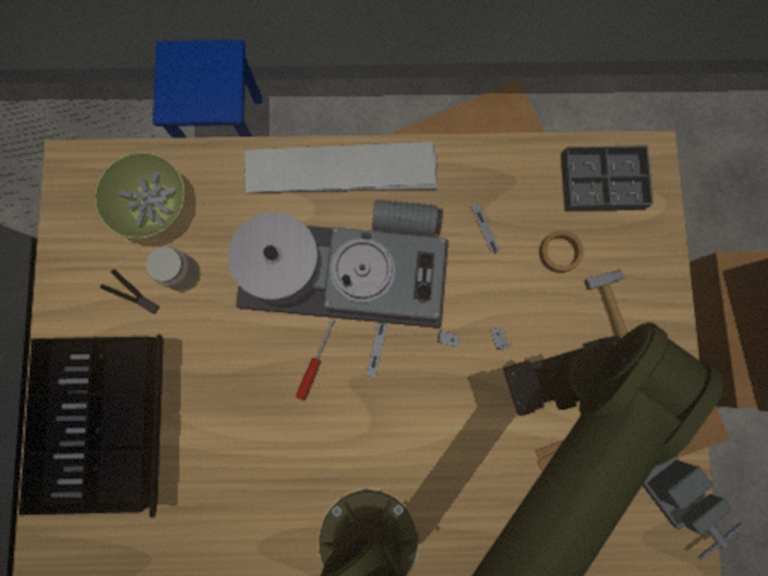

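```bash
cat >> h.py <<'E'
def plan(wps,cur=None,vmax=42,wmax=8.2,ndec=1):
    """wps: list of (x,y,z,rotation-matrix/yaw deg); prints rows in calls of 10"""
    o=monitor.get_obs()
    p=np.array(o['tool_pos']);R=Ro.from_euler('xyz',o['tool_rot'],degrees=True)
    if cur is not None: p,R=cur
    rows=[]
    for w in wps:
        q=np.array(w[:3],float);Q=w[3]
        if not isinstance(Q,Ro): Q=Ro.from_euler('xyz',[180,0,Q],degrees=True)
        vm=w[4] if len(w)>4 else vmax
        n=int(max(1,np.ceil(np.linalg.norm(q-p)*1000/vm),np.ceil(np.degrees((R.inv()*Q).magnitude())/wmax)))
        for i in range(n):
            k=n-i
            s=R.inv().apply((q-p)/k)*1000
            rv=np.degrees((R.inv()*Q).as_rotvec())/k
            s=np.round(s,ndec);rv=np.round(rv,ndec)
            rows.append([float(x)+0 for x in (*s,*rv)])
            p=p+R.apply(s/1000);R=R*Ro.from_rotvec(rv,degrees=True)
    for i in range(0,len(rows),10):
        print('[%s]'%', '.join('%g'%x for r in rows[i:i+10] for x in r))
    print(len(rows),p.round(4),R.as_euler('xyz',degrees=True).round(1))
    return p,R
E
python3 - <<'E'
from h import *
o=np.load('/tmp/w1o.npy',allow_pickle=True).item();z=np.load('/tmp/w1.npz')
save('w1c.png',z['im'][60:150,160:310],5)
P=cloud('wrist',z['d'],o)
m=(P[...,2]>.025)&(P[...,2]<.06)&(P[...,1]<-.1)&(P[...,0]<.52);m[:60]=0;m[200:]=0
n,L,s,c=cv2.connectedComponentsWithStats(m.astype(np.uint8))
for i in range(1,n):
  if s[i][4]>3: print(s[i],P[L==i].mean(0).round(3),P[L==i].min(0).round(3),P[L==i].max(0).round(3))
plan([(.5,.0,.3,75),(.633,.192,.24,75)])
E
```

```text
[176  60  12   4  31] [ 0.496 -0.167  0.04 ] [ 0.494 -0.171  0.025] [ 0.5   -0.154  0.054]
[180  79  12  18 102] [ 0.459 -0.179  0.037] [ 0.446 -0.183  0.025] [ 0.473 -0.172  0.042]
[262 128  17   4  61] [ 0.433 -0.328  0.038] [ 0.427 -0.341  0.027] [ 0.438 -0.314  0.042]
[23.3, -31.1, 3.8, 0, 0, -6.7, 26.7, -28.2, 3.8, 0, 0, -6.6, 29.8, -24.9, 3.8, 0, 0, -6.7, 32.5, -21.3, 3.8, 0, 0, -6.6, 34.7, -17.4, 3.8, 0, 0, -6.7, 36.5, -13.2, 3.8, 0, 0, -6.6, 37.8, -8.9, 3.7, 0, 0, -6.7, 38.5, -4.5, 3.8, 0, 0, -6.6, 38.8, 0, 3.7, 0, 0, -6.7, 36.6, 13.2, 10, 0, 0, 0]
[36.7, 13.1, 10, 0, 0, 0, 36.6, 13.2, 10, 0, 0, 0, 36.7, 13.1, 9.9, 0, 0, 0, 36.6, 13.2, 10, 0, 0, 0, 36.7, 13.1, 9.9, 0, 0, 0]
15 [0.633 0.192 0.24 ] [-180.    0.   75.]
```

View pics/w1c.png

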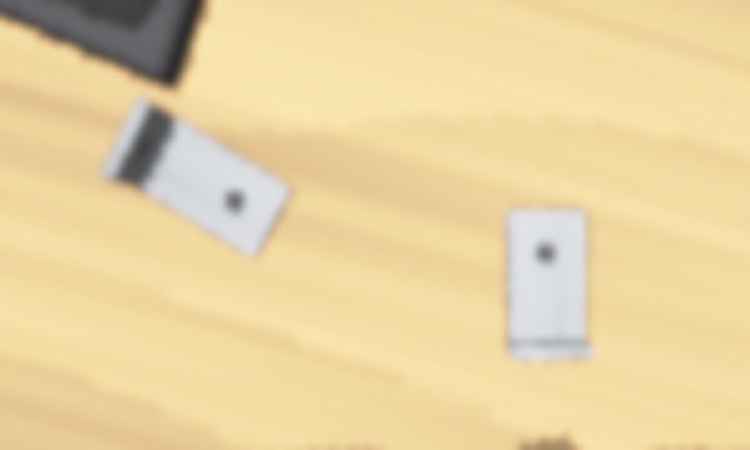

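>>> {"op": "servo_tool", "data": {
  "commands": [23.3,-31.1,3.8,0,0,-6.7,26.7,-28.2,3.8,0,0,-6.6,29.8,-24.9,3.8,0,0,-6.7,32.5,-21.3,3.8,0,0,-6.6,34.7,-17.4,3.8,0,0,-6.7,36.5,-13.2,3.8,0,0,-6.6,37.8,-8.9,3.7,0,0,-6.7,38.5,-4.5,3.8,0,0,-6.6,38.8,0,3.7,0,0,-6.7,36.6,13.2,10,0,0,0]
}}

```text
time_s: 3.7
tool_pos: [0.5233, 0.0329, 0.291]
tool_rot: [179.9, 0.0, 75.1]
force: [0.5, -1.2, 0.2]
grip_width: 0.0869
```

>>> {"op": "servo_tool", "data": {
  "commands": [36.7,13.1,10,0,0,0,36.6,13.2,10,0,0,0,36.7,13.1,9.9,0,0,0,36.6,13.2,10,0,0,0,36.7,13.1,9.9,0,0,0,0,0,0,0,0,0,0,0,0,0,0,0]
}}

```text
time_s: 4.4
tool_pos: [0.6334, 0.1924, 0.2387]
tool_rot: [-179.8, 0.1, 75.1]
force: [1.1, -0.0, 0.0]
grip_width: 0.0868
```

```bash
python3 - <<'E'
from h import *
o=monitor.get_obs();print(o['tool_pos'],o['tool_rot'],o['time_s'],o['qpos'].round(1))
im,d=read_camera('wrist');save('w2.png',im,1.5)
P=cloud('wrist',d,o)
m=(P[...,2]>.158)&(P[...,2]<.2)&(np.hypot(P[...,0]-.633,P[...,1]-.192)<.035)
print(m.sum(),P[m].mean(0) if m.any() else '')
print('knob pred px',proj('wrist',(.633,.192,.18),o)*1.5)
E
```

```text
[0.63336936 0.19236857 0.23866011] [-1.79824727e+02  8.86842027e-02  7.50805625e+01] 4.4 [ 13.4  25.7 -45.4  78.4  18.   83.4 -46.1]
872 [0.63511552 0.19695761 0.18081861]
knob pred px [384.91856662 308.36874018]
```

View pics/w2.png

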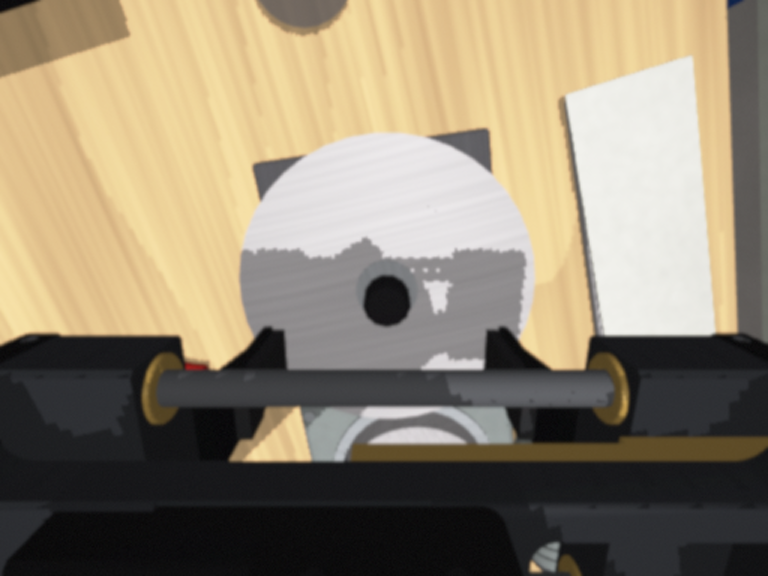

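>>> {"op": "servo_tool", "data": {
  "commands": [2.5,0,27,0,0,0,0,0,27,0,0,0,0,0,22,0,0,0,0,0,5,0,0,0,0,0,0,0,0,0]
}}

```text
time_s: 4.95
tool_pos: [0.634, 0.1937, 0.1599]
tool_rot: [180.0, 0.1, 75.0]
force: [0.4, -0.4, -0.1]
grip_width: 0.0869
```

>>> {"op": "servo_tool", "data": {
  "commands": [0,0,0,0,0,0,0,0,0,0,0,0,0,0,0,0,0,0,0,0,0,0,0,0,0,0,0,0,0,0,0,0,0,0,0,0],
  "jaw": 15,
  "newtons": 40
}}

```text
time_s: 5.55
tool_pos: [0.6338, 0.1961, 0.1598]
tool_rot: [180.0, 0.0, 75.1]
force: [0.0, 0.7, 0.7]
grip_width: 0.0469
```

>>> {"op": "servo_tool", "data": {
  "commands": [0,0,4,0,0,0,0,0,0,0,0,0,0,0,0,0,0,0,0,0,0,0,0,0,0,0,0,0,0,0,0,0,0,0,0,0,0,0,0,0,0,0]
}}

```text
time_s: 6.25
tool_pos: [0.6336, 0.196, 0.1554]
tool_rot: [-180.0, 0.0, 75.1]
force: [-0.4, -0.2, -3.8]
grip_width: 0.0265
```

>>> {"op": "servo_tool", "data": {
  "commands": [0,0,-5,0,0,0,0,0,-10,0,0,0,0,0,-15,0,0,0,0,0,-15,0,0,0,0,0,-15,0,0,0,0,0,0,0,0,0]
}}

```text
time_s: 6.85
tool_pos: [0.6353, 0.197, 0.2196]
tool_rot: [179.7, -0.2, 75.1]
force: [0.6, -0.5, -3.3]
grip_width: 0.0265
```

```bash
python3 - <<'E'
from h import *
o=monitor.get_obs();print(o['tool_pos'],o['tool_rot'],o['time_s'],o['force'])
im,d=read_camera('side');save('s3.png',im[100:300,140:400],3)
plan([(.5,.25,.2,75),(.39,.31,.15,75),(.39,.31,.05,75,30)],vmax=30)
E
```

```text
[0.63530718 0.19701429 0.2195949 ] [ 1.79721224e+02 -1.74278478e-01  7.51255679e+01] 6.85 [ 0.62899878 -0.51875439 -3.33701885]
[3.4, -28.8, 3.5, 0, 0, 0, 3.4, -28.8, 3.5, 0, 0, 0, 3.4, -28.8, 3.5, 0.1, 0, 0, 3.4, -28.7, 3.5, 0, 0, 0.1, 3.4, -28.8, 3.5, 0.1, -0.1, 0, 5.9, -24.3, 10, 0, 0, 0, 5.9, -24.4, 10, 0, 0, 0, 5.9, -24.3, 10, 0, 0, 0, 5.9, -24.4, 10.1, 0, 0, 0, 5.9, -24.3, 10, 0, 0, 0]
[0, 0, 25, 0, 0, 0, 0, 0, 25, 0, 0, 0, 0, 0, 25, 0, 0, 0, 0, 0.1, 25, 0, 0, 0]
14 [0.39 0.31 0.05] [-180.    0.   75.]
```

View pics/s3.png

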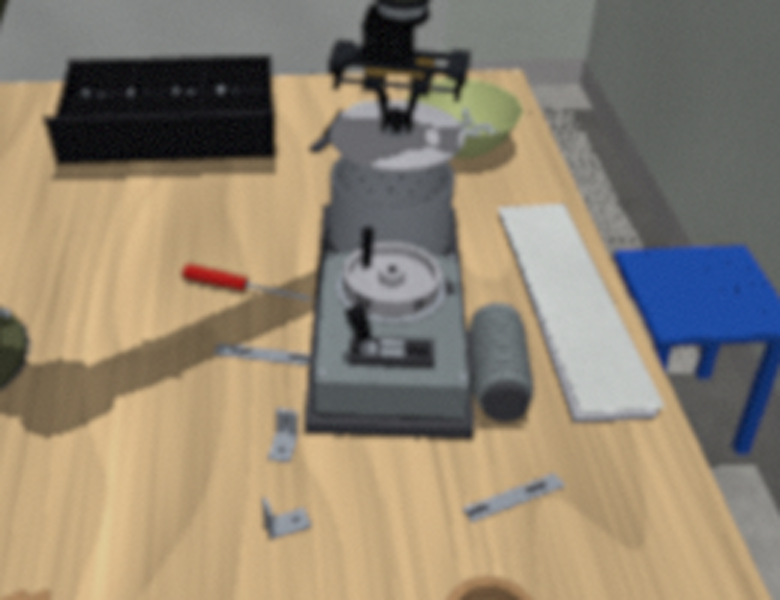

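>>> {"op": "servo_tool", "data": {
  "commands": [2,-15,2,0,0,0,3.4,-28.8,3.5,0,0,0,3.4,-28.8,3.5,0,0,0,3.4,-28.8,3.5,0,0,0,3.4,-28.7,3.5,0,0,0,3.4,-28.8,3.5,0,0,0,5.9,-24.3,10,0,0,0,5.9,-24.4,10,0,0,0,5.9,-24.3,10,0,0,0,5.9,-24.4,10.1,0,0,0]
}}

```text
time_s: 7.9
tool_pos: [0.3957, 0.303, 0.1553]
tool_rot: [-180.0, 0.1, 75.1]
force: [-0.1, 0.2, -2.7]
grip_width: 0.0268
```

>>> {"op": "servo_tool", "data": {
  "commands": [3,-10,15,0,0,0,0,0,25,0,0,0,0,0,25,0,0,0,0,0,25,0,0,0,0,0,15,0,0,0,0,0,0,0,0,0]
}}

```text
time_s: 8.5
tool_pos: [0.3864, 0.3072, 0.049]
tool_rot: [-179.8, 0.2, 75.2]
force: [-0.0, -0.1, -2.4]
grip_width: 0.0267
```

>>> {"op": "servo_tool", "data": {
  "commands": [0,0,10,0,0,0,0,0,10,0,0,0,0,0,5,0,0,0,0,0,3,0,0,0,0,0,0,0,0,0,0,0,0,0,0,0]
}}

```text
time_s: 9.1
tool_pos: [0.3883, 0.3086, 0.0234]
tool_rot: [180.0, -0.0, 75.1]
force: [-0.1, -0.1, -3.0]
grip_width: 0.0265
```

>>> {"op": "servo_tool", "data": {
  "commands": [0,0,1.5,0,0,0,0,0,1.5,0,0,0,0,0,1,0,0,0,0,0,0,0,0,0]
}}

```text
time_s: 9.5
tool_pos: [0.3884, 0.3085, 0.0199]
tool_rot: [180.0, 0.0, 75.1]
force: [-2.5, -3.1, 6.2]
grip_width: 0.0268
```

>>> {"op": "servo_tool", "data": {
  "commands": [0,0,0,0,0,0,0,0,0,0,0,0,0,0,0,0,0,0,0,0,0,0,0,0,0,0,0,0,0,0,0,0,0,0,0,0,0,0,0,0,0,0,0,0,0,0,0,0],
  "jaw": 70
}}

```text
time_s: 10.3
tool_pos: [0.3881, 0.3084, 0.0191]
tool_rot: [-180.0, 0.0, 75.1]
force: [-0.2, 0.1, 0.0]
grip_width: 0.0695
```

```bash
python3 - <<'E'
from h import *
o=np.load('/tmp/w1o.npy',allow_pickle=True).item();z=np.load('/tmp/w1.npz')
P=cloud('wrist',z['d'],o)
m=(P[...,2]>.025)&(P[...,2]<.06)&(P[...,1]<-.1)&(P[...,0]<.49);m[:75]=0;m[200:]=0
n,L,s,c=cv2.connectedComponentsWithStats(m.astype(np.uint8))
for i in range(1,n):
  if s[i][4]>20:
    q=P[L==i]; q=q[q[:,2]>.03]
    w,V=np.linalg.eigh(np.cov(q[:,:2].T));v=V[:,1]
    print(q.mean(0).round(4),'width dir',np.degrees(np.arctan2(v[1],v[0])).round(1))
# image-based: foot corners in crop w1c (scale5, off 160,60)
f=lambda u,v,zz: ray('wrist',160+u/5-.4,60+v/5-.4,zz,o)[:2].round(4)
print('b1 foot far corners',f(293,188,.005),f(255,258,.005),'leg top',f(142,98,.042),f(105,177,.042))
print('b2 foot far',f(507,210,.005),f(586,210,.005),'leg top',f(508,355,.042),f(590,353,.042))
print(monitor.get_obs()['force'])
E
```

```text
[ 0.4594 -0.178   0.0387] width dir 164.4
[ 0.4323 -0.3277  0.04  ] width dir 106.5
b1 foot far corners [ 0.4602 -0.2273] [ 0.4339 -0.2198] leg top [ 0.4723 -0.1806] [ 0.4461 -0.174 ]
b2 foot far [ 0.4732 -0.3008] [ 0.4806 -0.3273] leg top [ 0.4273 -0.3135] [ 0.4352 -0.3395]
[-0.19643532  0.06483136  0.03054921]
```

```bash
python3 - <<'E'
from h import *
plan([(.3881,.3085,.10,75),(.43,.06,.2,74.6),(.456,-.177,.12,74.6)],vmax=46)
E
```

```text
[0, 0, -40.5, 0, 0, 0.1, 0.1, 0, -40.4, 0, 0, 0, -38.2, 17.4, -16.7, 0, 0, 0.1, -38.2, 17.5, -16.7, 0, 0, 0.1, -38.1, 17.6, -16.7, 0, 0, 0.1, -38.1, 17.6, -16.6, 0, 0, 0, -38.2, 17.7, -16.7, 0, 0, 0.1, -38.1, 17.7, -16.6, 0, 0, 0, -36.9, 14.6, 13.3, 0, 0, 0, -36.9, 14.7, 13.3, 0, 0, 0]
[-37, 14.6, 13.3, 0, 0, 0, -36.9, 14.7, 13.4, 0, 0, 0, -37, 14.6, 13.3, 0, 0, 0, -36.9, 14.7, 13.4, 0, 0, 0]
14 [ 0.456 -0.177  0.12 ] [-180.     0.    74.6]
```

>>> {"op": "servo_tool", "data": {
  "commands": [0,0,-20,0,0,0,0,0,-40,0,0,0,-38.2,17.4,-20,0,0,0.1,-38.2,17.5,-20,0,0,0.1,-38.1,17.6,-17,0,0,0.1,-38.1,17.6,-17,0,0,0,-38.2,17.7,-17,0,0,0.1,-38.1,17.7,-17,0,0,0,-36.9,14.6,0,0,0,0,-36.9,14.7,0,0,0,0]
}}

```text
time_s: 11.3
tool_pos: [0.4396, -0.0207, 0.188]
tool_rot: [179.9, 0.0, 74.7]
force: [0.9, 0.0, 0.4]
grip_width: 0.0705
```

>>> {"op": "servo_tool", "data": {
  "commands": [-37,14.6,0,0,0,0,-36.9,14.7,0,0,0,0,-37,14.6,0,0,0,0,-36.9,14.7,0,0,0,0,0,0,0,0,0,0,0,0,0,0,0,0],
  "jaw": 42
}}

```text
time_s: 11.9
tool_pos: [0.4566, -0.1773, 0.1868]
tool_rot: [-179.9, -0.1, 74.6]
force: [0.7, 1.3, -0.7]
grip_width: 0.0426
```

```bash
python3 - <<'E'
from h import *
o=monitor.get_obs();print(o['tool_pos'],o['tool_rot'],o['time_s'],o['force'])
im,d=read_camera('top');save('t4.png',im,1.5)
im,d=read_camera('wrist');save('w4.png',im,1.5)
P=cloud('wrist',d,o)
m=(P[...,2]>.028)&(P[...,2]<.06)&(P[...,1]<-.1)&(P[...,0]<.49)&(P[...,1]>-.24);m[220:]=0
n,L,s,c=cv2.connectedComponentsWithStats(m.astype(np.uint8))
for i in range(1,n):
  if s[i][4]>20: print(s[i],P[L==i].mean(0).round(4))
print(proj('wrist',(.459,-.178,.042),o)*1.5)
T=camera_info('wrist')['T_tool_cam'];print(np.round(T,3))
E
```

```text
[ 0.45658664 -0.17730771  0.18677076] [-1.79949517e+02 -5.32275282e-02  7.46219442e+01] 11.9 [ 0.73982459  1.25774905 -0.73261806]
[248 178  23   6 137] [ 0.4594 -0.1773  0.0375]
[388.42636971 273.0751177 ]
[[-0.001 -0.963 -0.268  0.073]
 [ 1.    -0.001 -0.001  0.   ]
 [ 0.001 -0.268  0.963 -0.161]
 [ 0.     0.     0.     1.   ]]
```

View pics/w4.png

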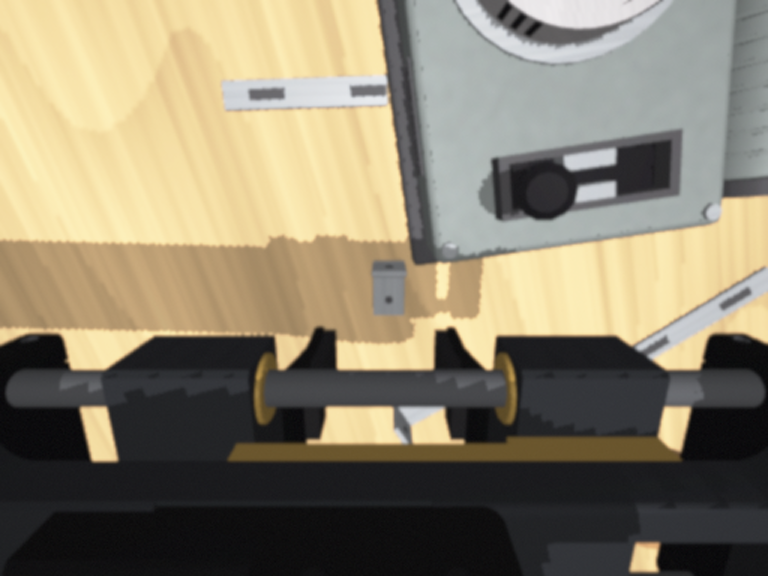

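View pics/t4.png

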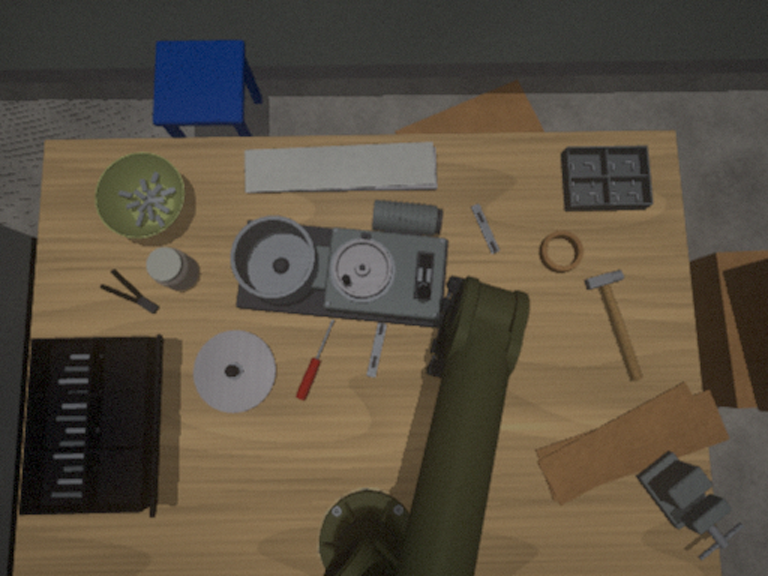

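>>> {"op": "servo_tool", "data": {
  "commands": [1,0,40,0,0,0,0,0,40,0,0,0,0,0,35,0,0,0,0,0,25,0,0,0,0,0,15,0,0,0,0,0,5,0,0,0,0,0,0,0,0,0]
}}

```text
time_s: 12.7
tool_pos: [0.457, -0.1748, 0.027]
tool_rot: [-180.0, -0.0, 74.8]
force: [-0.5, -0.1, -0.6]
grip_width: 0.0421
```

>>> {"op": "servo_tool", "data": {
  "commands": [0,0,0,0,0,0,0,0,0,0,0,0,0,0,0,0,0,0,0,0,0,0,0,0,0,0,0,0,0,0],
  "jaw": 15,
  "newtons": 30
}}

```text
time_s: 13.2
tool_pos: [0.4582, -0.1763, 0.0281]
tool_rot: [179.9, 0.0, 74.7]
force: [0.8, 0.0, 5.2]
grip_width: 0.0268
```

```bash
python3 - <<'E'
from h import *
plan([(.4575,-.176,.21,74.6),(.615,.22,.24,74.6),(.615,.22,.10,74.6)],vmax=46)
E
```

```text
[0, -0.1, -45.5, 0, 0, 0, 0, -0.1, -45.5, 0, 0, 0, 0, 0, -45.4, 0.1, 0, 0.1, 0, -0.2, -45.5, 0, 0, 0, 42.4, 4.7, -3, 0, 0, 0, 42.4, 4.7, -3, 0, 0, 0, 42.4, 4.7, -3, 0, 0, 0, 42.3, 4.7, -3, 0, 0, 0, 42.4, 4.7, -3, 0, 0, 0, 42.3, 4.7, -3, 0, 0, 0]
[42.4, 4.7, -3, 0, 0, 0, 42.3, 4.7, -3, 0, 0, 0, 42.4, 4.7, -3, 0, 0, 0, 42.3, 4.6, -3.1, 0, 0, 0, 0, 0, 35, 0, 0, 0, 0, 0, 35, 0, 0, 0, 0, 0, 35, 0, 0, 0, 0, -0.1, 35, 0, 0, 0]
18 [0.6149 0.22   0.1   ] [180.    0.   74.6]
```

>>> {"op": "servo_tool", "data": {
  "commands": [0,0,-30,0,0,0,0,0,-45.5,0,0,0,0,0,-45.4,0,0,0,0,0,-45.5,0,0,0,30,4.7,-15,0,0,0,42.4,4.7,-6,0,0,0,42.4,4.7,-3,0,0,0,42.3,4.7,-3,0,0,0,42.4,4.7,-3,0,0,0,42.3,4.7,-3,0,0,0]
}}

```text
time_s: 14.2
tool_pos: [0.5479, 0.051, 0.2263]
tool_rot: [-180.0, 0.1, 74.7]
force: [0.5, -0.6, -0.7]
grip_width: 0.027
```

>>> {"op": "servo_tool", "data": {
  "commands": [42.4,4.7,-3,0,0,0,42.3,4.7,-3,0,0,0,42.4,4.7,-3,0,0,0,42.3,4.6,0,0,0,0,12,0,0,0,0,0,0,0,0,0,0,0]
}}

```text
time_s: 14.8
tool_pos: [0.6128, 0.2225, 0.2343]
tool_rot: [-179.8, -0.0, 75.0]
force: [0.4, -0.9, -1.2]
grip_width: 0.0269
```

```bash
python3 - <<'E'
from h import *
o=monitor.get_obs();print(o['tool_pos'],o['tool_rot'],o['time_s'],o['force'],o['grip_width'])
im,d=read_camera('wrist');save('w5.png',im,1.5)
P=cloud('wrist',d,o);m=(abs(P[...,2]-.145)<.006)&(np.hypot(P[...,0]-.633,P[...,1]-.192)<.105);m[225:]=0
from scipy.optimize import least_squares
q=P[m][:,:2]
f=least_squares(lambda a:np.hypot(*(q-a).T)-.087,[.633,.192],loss='soft_l1',f_scale=.003);print(len(q),f.x,np.abs(f.fun).mean())
E
```

```text
[0.61275425 0.22249631 0.23433782] [-1.79845598e+02 -1.27491966e-02  7.49778061e+01] 14.8 [ 0.43659411 -0.85989982 -1.19551566] 0.026903440388957048
3227 [0.63192511 0.19505579] 0.0025532435559966348
```

View pics/w5.png

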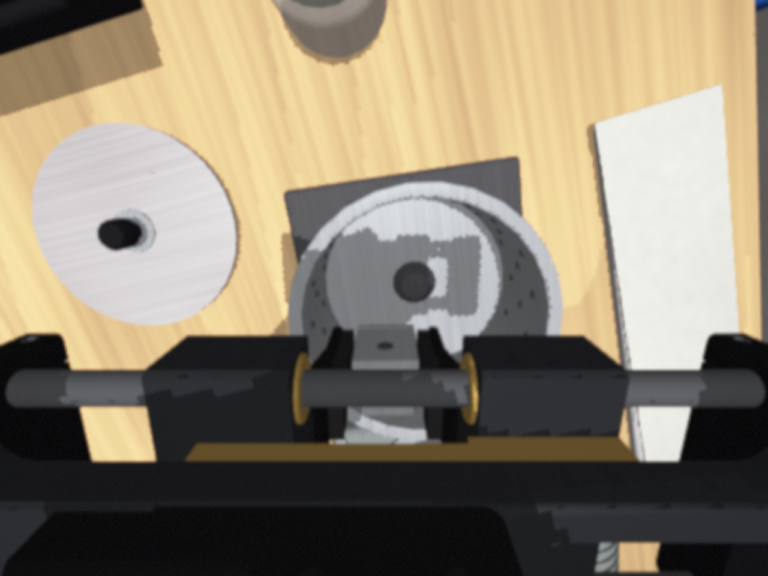

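>>> {"op": "servo_tool", "data": {
  "commands": [-3,0,35,0,0,0,0,0,35,0,0,0,0,0,35,0,0,0,0,0,32,0,0,0,0,0,0,0,0,0]
}}

```text
time_s: 15.35
tool_pos: [0.61, 0.2118, 0.0934]
tool_rot: [-179.6, 0.4, 74.5]
force: [-0.9, -0.5, -1.4]
grip_width: 0.0271
```

>>> {"op": "servo_tool", "data": {
  "commands": [0,0,0,0,0,0,0,0,0,0,0,0,0,0,0,0,0,0,0,0,0,0,0,0],
  "jaw": 42
}}

```text
time_s: 15.75
tool_pos: [0.614, 0.2173, 0.1003]
tool_rot: [179.9, -0.1, 74.7]
force: [-0.1, -0.3, 0.3]
grip_width: 0.0413
```

```bash
python3 - <<'E'
from h import *
p,r=plan([(.615,.219,.24,74.7),(.48,.0,.24,60),(.41,-.25,.27,17)],vmax=46)
E
```

```text
[0.5, 0.2, -34.9, 0, 0, 0, 0.5, 0.2, -34.9, 0, 0, 0, 0.6, 0.3, -34.9, 0.1, 0, 0, 0.5, 0.1, -35, 0, -0.1, 0, -41.1, -12.1, 0, 0, 0, 2.5, -41.6, -10.3, 0, 0, 0, 2.4, -42, -8.5, 0, 0, 0, 2.5, -42.4, -6.7, 0, 0, 0, 2.4, -42.6, -4.9, 0.1, 0, 0, 2.5, -42.8, -3, 0, 0, 0, 2.4]
[-41.9, 10.7, -5, 0, 0, 7.2, -40.3, 15.9, -5, 0, 0, 7.2, -37.9, 20.8, -5, 0, 0, 7.2, -35, 25.4, -4.9, 0, 0, 7.1, -31.6, 29.6, -5, 0, 0, 7.2, -27.7, 33.2, -4.9, 0.1, 0, 7.1]
16 [ 0.41 -0.25  0.27] [-180.   -0.   17.]
```

>>> {"op": "servo_tool", "data": {
  "commands": [0,0,-20,0,0,0,0,0,-35,0,0,0,0,0,-35,0,0,0,0,0,-35,0,0,0,-20,-6,-15,0,0,0,-41.1,-12.1,0,0,0,2.5,-41.6,-10.3,0,0,0,2.4,-42,-8.5,0,0,0,2.5,-42.4,-6.7,0,0,0,2.4,-42.6,-4.9,0,0,0,2.5]
}}

```text
time_s: 16.75
tool_pos: [0.4886, 0.0158, 0.2393]
tool_rot: [179.9, -0.0, 62.4]
force: [0.3, -0.2, -1.0]
grip_width: 0.0422
```

```bash
python3 - <<'E'
from h import *
o=monitor.get_obs();print(o['tool_pos'],o['tool_rot'],o['time_s'])
p,r=plan([(.43,-.326,.19,16.5)],vmax=46)
E
```

```text
[0.48863305 0.01576796 0.23934306] [ 1.79892832e+02 -7.11892820e-03  6.23645545e+01] 16.75
[-41.2, 13.3, 6.2, 0, 0, 5.7, -39.7, 17.3, 6.2, 0, 0, 5.7, -37.8, 21.2, 6.2, 0, 0, 5.7, -35.5, 24.9, 6.2, 0, 0, 5.8, -32.8, 28.3, 6.2, 0, 0, 5.7, -29.9, 31.4, 6.2, 0, 0, 5.8, -26.5, 34.3, 6.2, 0, 0, 5.7, -23, 36.8, 6.1, 0.1, -0.1, 5.8]
8 [ 0.43  -0.326  0.19 ] [-180.     0.    16.5]
```

>>> {"op": "servo_tool", "data": {
  "commands": [-41.2,13.3,6.2,0,0,5.7,-39.7,17.3,6.2,0,0,5.7,-37.8,21.2,6.2,0,0,5.7,-35.5,24.9,6.2,0,0,5.8,-32.8,28.3,6.2,0,0,5.7,-29.9,31.4,6.2,0,0,5.8,-26.5,34.3,6.2,0,0,5.7,-15,25,6.1,0,0,4,0,0,0,0,0,0,0,0,0,0,0,0]
}}

```text
time_s: 17.75
tool_pos: [0.4342, -0.311, 0.1894]
tool_rot: [-180.0, -0.0, 18.3]
force: [-0.1, 0.3, 0.4]
grip_width: 0.0421
```

```bash
python3 - <<'E'
from h import *
o=monitor.get_obs();print(o['tool_pos'],o['tool_rot'],o['time_s'],o['force'])
im,d=read_camera('wrist');save('w6.png',im,1.5)
P=cloud('wrist',d,o)
m=(P[...,2]>.02)&(P[...,2]<.06)&(P[...,1]<-.2)&(P[...,0]<.49);m[220:]=0
n,L,s,c=cv2.connectedComponentsWithStats(m.astype(np.uint8))
for i in range(1,n):
  if s[i][4]>15: print(s[i],P[L==i].mean(0).round(4))
print(proj('wrist',(.4313,-.3265,.042),o)*1.5)
im,d=read_camera('top');save('t6.png',im[120:240,140:360],3.6)
E
```

```text
[ 0.43418866 -0.31103314  0.18938982] [-1.79989660e+02 -3.31597591e-02  1.83161072e+01] 17.75 [-0.1137047   0.32543018  0.43351162]
[258 181  23   8 169] [ 0.4333 -0.3266  0.0354]
[473 205  17  15 192] [ 0.4812 -0.6011  0.0226]
[402.12275972 281.47563161]
```

View pics/w6.png

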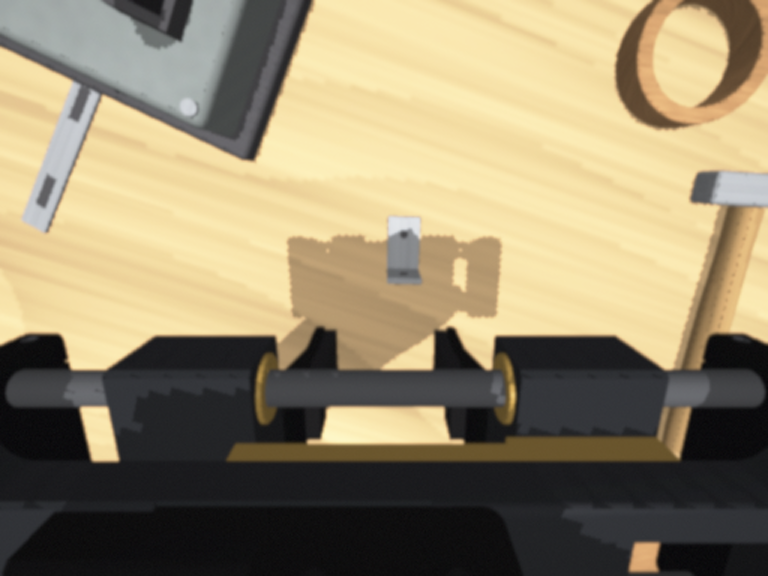

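View pics/t6.png

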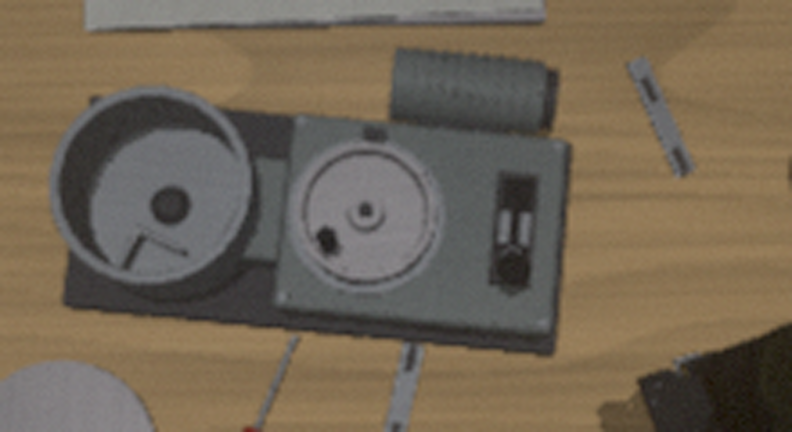

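>>> {"op": "servo_tool", "data": {
  "commands": [-6.5,14,30,0,0,1.5,0,0,40,0,0,0,0,0,40,0,0,0,0,0,30,0,0,0,0,0,20,0,0,0,0,0,6,0,0,0,0,0,0,0,0,0]
}}

```text
time_s: 18.55
tool_pos: [0.4327, -0.3251, 0.023]
tool_rot: [-180.0, 0.0, 17.0]
force: [-0.1, -0.6, 0.5]
grip_width: 0.0417
```

>>> {"op": "servo_tool", "data": {
  "commands": [0,0,0,0,0,0,0,0,0,0,0,0,0,0,0,0,0,0,0,0,0,0,0,0,0,0,0,0,0,0],
  "jaw": 15,
  "newtons": 30
}}

```text
time_s: 19.05
tool_pos: [0.4332, -0.3271, 0.0244]
tool_rot: [179.9, -0.1, 16.8]
force: [-1.1, 0.7, 6.4]
grip_width: 0.0272
```

```bash
python3 - <<'E'
from h import *
o=monitor.get_obs();print(o['tool_pos'],o['tool_rot'],o['time_s'],o['grip_width'])
p,r=plan([(.4325,-.325,.21,17),(.5,.0,.24,50),(.64,.18,.24,75)],vmax=46)
E
```

```text
[ 0.43317422 -0.32705308  0.02439063] [ 1.79882660e+02 -7.17629759e-02  1.68216372e+01] 19.05 0.027218674386099366
[0, -0.4, -37.1, 0, 0, 0, 0, -0.3, -37.1, 0, 0, 0, 0.1, -0.4, -37.1, 0, 0, -0.1, 0, -0.3, -37.2, 0.1, 0, 0, 0.1, -0.4, -37.1, 0, -0.1, -0.1, 20, -36.4, -3.8, 0, 0, -4.1, 22.5, -34.9, -3.8, 0, 0, -4.1, 24.9, -33.2, -3.8, 0, 0, -4.1, 27.2, -31.3, -3.8, 0, 0, -4.1, 29.4, -29.2, -3.7, 0, 0, -4.1]
[31.4, -27.1, -3.8, 0, 0, -4.2, 33.4, -24.7, -3.7, 0, 0, -4.1, 35, -22.2, -3.8, 0, 0, -4.2, 45.6, -1.7, 0, 0, 0, -5, 45.5, 2.3, 0, 0, 0, -5, 45.2, 6.3, 0, 0, 0, -5, 44.5, 10.2, -0.1, 0, 0, -5, 43.4, 14, 0, 0, 0, -5]
18 [0.64 0.18 0.24] [-180.    0.   75.]
```

>>> {"op": "servo_tool", "data": {
  "commands": [0,0,-20,0,0,0,0,0,-37.1,0,0,0,0,0,-37.1,0,0,-0.1,0,0,-37.2,0,0,0,0,0,-37.1,0,0,-0.1,20,-36.4,-20,0,0,-4.1,22.5,-34.9,-5,0,0,-4.1,24.9,-33.2,-3.8,0,0,-4.1,27.2,-31.3,-3.8,0,0,-4.1,29.4,-29.2,-3.7,0,0,-4.1]
}}

```text
time_s: 20.05
tool_pos: [0.4741, -0.1215, 0.2279]
tool_rot: [180.0, 0.0, 37.7]
force: [0.8, 0.4, -0.8]
grip_width: 0.0272
```

>>> {"op": "servo_tool", "data": {
  "commands": [31.4,-27.1,-3.8,0,0,-4.2,33.4,-24.7,-3.7,0,0,-4.1,35,-22.2,-3.8,0,0,-4.2,45.6,-1.7,0,0,0,-5,45.5,2.3,0,0,0,-5,45.2,6.3,0,0,0,-5,44.5,10.2,0,0,0,-5,30,18,0,0,0,-5,0,0,0,0,0,0]
}}

```text
time_s: 20.95
tool_pos: [0.6398, 0.169, 0.2366]
tool_rot: [-179.8, -0.2, 75.4]
force: [-0.2, 0.3, -0.9]
grip_width: 0.027
```

```bash
python3 - <<'E'
from h import *
o=monitor.get_obs();print(o['tool_pos'],o['tool_rot'],o['time_s'],o['grip_width'])
im,d=read_camera('wrist');save('w7.png',im,1.5)
p,r=plan([(.6505,.167,.235,75),(.6505,.167,.1,75)],vmax=36)
E
```

```text
[0.63979268 0.1689815  0.23663806] [-179.77438761   -0.18432856   75.36906356] 20.95 0.02696001447596796
[3.3, 11.3, 2.1, -0.2, 0, 0.2, 0, 0, 33.7, 0, 0, 0, 0, 0, 33.8, 0, 0, 0, 0, 0, 33.7, 0, 0, 0, -0.1, 0, 33.8, 0, 0, 0]
5 [0.6505 0.167  0.1   ] [-180.   -0.   75.]
```

View pics/w7.png

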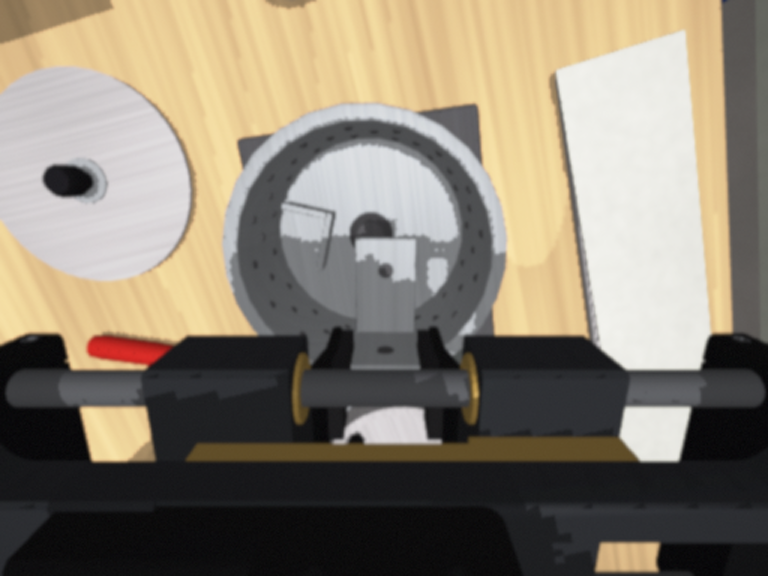

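>>> {"op": "servo_tool", "data": {
  "commands": [3.3,11.3,2,0,0,0,0,0,34,0,0,0,0,0,34,0,0,0,0,0,34,0,0,0,0,0,30,0,0,0,0,0,0,0,0,0]
}}

```text
time_s: 21.6
tool_pos: [0.648, 0.1613, 0.1006]
tool_rot: [-179.6, 0.3, 74.9]
force: [-0.5, -1.2, -1.5]
grip_width: 0.0271
```

>>> {"op": "servo_tool", "data": {
  "commands": [0,0,0,0,0,0,0,0,0,0,0,0,0,0,0,0,0,0,0,0,0,0,0,0],
  "jaw": 42
}}

```text
time_s: 22.0
tool_pos: [0.6516, 0.1653, 0.107]
tool_rot: [179.8, -0.1, 75.0]
force: [-0.1, 0.6, 0.2]
grip_width: 0.0412
```

```bash
python3 - <<'E'
from h import *
o=monitor.get_obs();print(o['tool_pos'],o['tool_rot'],o['time_s'],o['grip_width'])
p,r=plan([(.6505,.167,.235,75),(.388,.3085,.15,75)],vmax=44)
E
```

```text
[0.65161007 0.16527171 0.1069647 ] [ 1.79849012e+02 -5.63462723e-02  7.50170491e+01] 22.0 0.041163205661153675
[0.5, -0.4, -42.7, 0.1, 0, 0, 0.5, -0.5, -42.7, 0, 0, 0, 0.5, -0.4, -42.6, 0.1, -0.1, 0, 8.6, -36.3, 10.6, 0, 0, 0, 8.6, -36.3, 10.7, 0, 0, 0, 8.6, -36.3, 10.6, 0, 0, 0, 8.6, -36.2, 10.7, 0, 0, 0, 8.6, -36.3, 10.6, 0, 0, 0, 8.6, -36.2, 10.7, 0, 0, 0, 8.6, -36.3, 10.6, 0, 0, 0]
[8.7, -36.2, 10.7, 0, 0, 0]
11 [0.388  0.3085 0.15  ] [-180.    0.   75.]
```

>>> {"op": "servo_tool", "data": {
  "commands": [0,0,-20,0,0,0,0.5,-0.5,-42.7,0,0,0,0.5,-0.4,-42.6,0,0,0,1,0,-20,0,0,0,8.6,-20,0,0,0,0,8.6,-36.3,10.6,0,0,0,8.6,-36.3,10.6,0,0,0,8.6,-36.2,10.7,0,0,0,8.6,-36.3,10.6,0,0,0,8.6,-36.2,10.7,0,0,0],
  "jaw": 70
}}

```text
time_s: 23.0
tool_pos: [0.468, 0.2699, 0.1776]
tool_rot: [179.9, -0.0, 75.0]
force: [-1.0, 0.0, 0.1]
grip_width: 0.0699
```

>>> {"op": "servo_tool", "data": {
  "commands": [8.6,-36.3,10.6,0,0,0,8.6,-36.3,10.6,0,0,0,2,-14,0,0,0,0,0,0,0,0,0,0,0,0,0,0,0,0]
}}

```text
time_s: 23.5
tool_pos: [0.3922, 0.3095, 0.1569]
tool_rot: [179.9, -0.0, 75.0]
force: [0.2, -1.2, -0.4]
grip_width: 0.0702
```

```bash
python3 - <<'E'
from h import *
o=monitor.get_obs();print(o['tool_pos'],o['tool_rot'],o['time_s'],o['grip_width'])
im,d=read_camera('wrist');save('w8.png',im,1.5)
for b in look_for('wrist','lid_knob')[:3]: print(b)
im,d=read_camera('top');save('t8.png',im,1.5);save('t8c.png',im[120:240,140:360],3.6)
P=cloud('top',d)
m=(P[...,2]>.02)&(P[...,2]<.145)&(np.hypot(P[...,0]-.632,P[...,1]-.195)<.078);print(m.sum(),P[m][:,2].min(),np.percentile(P[m][:,2],[10,50,90]))
print([b for b in look_for('top','bracket1')])
p,r=plan([(.388,.308,.15,75)])
E
```

```text
[0.39220621 0.30952684 0.15693853] [ 1.79861948e+02 -3.92153928e-02  7.49744980e+01] 23.5 0.07019891606944739
{'box': [170.7, 95.5, 165.1, 152.2], 'conf': 0.68}
1273 0.026348891364176855 [0.03384876 0.03715525 0.04915683]
[{'box': [174.6, 184.2, 4.8, 8.2], 'conf': 0.62}, {'box': [181.4, 165.9, 19.2, 8.4], 'conf': 0.41}]
[-2.3, -3.5, 6.3, 0, 0, -0.1]
1 [0.388 0.308 0.15 ] [180.  -0.  75.]
```

View pics/w8.png

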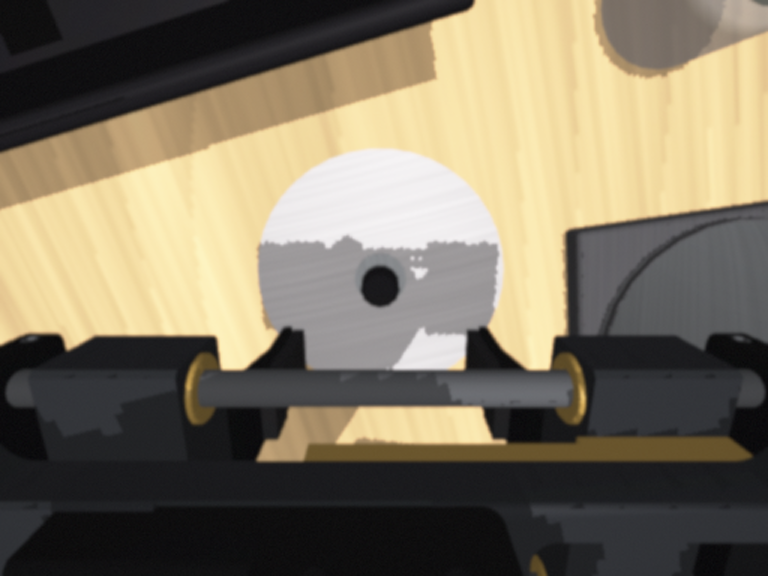

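View pics/t8.png

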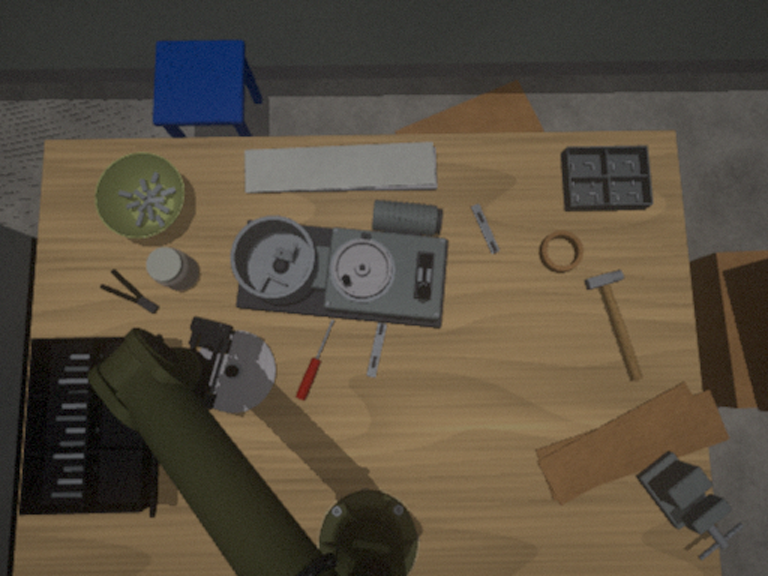

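View pics/t8c.png

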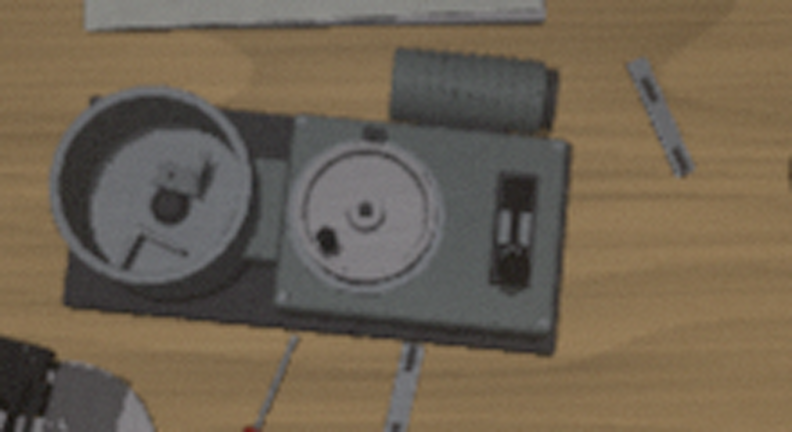

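>>> {"op": "servo_tool", "data": {
  "commands": [-2.3,-3.5,35,0,0,0,0,0,40,0,0,0,0,0,35,0,0,0,0,0,20,0,0,0,0,0,6,0,0,0,0,0,0,0,0,0]
}}

```text
time_s: 24.3
tool_pos: [0.3865, 0.3083, 0.0195]
tool_rot: [-179.9, 0.0, 75.0]
force: [0.2, 0.2, 1.1]
grip_width: 0.0698
```

>>> {"op": "servo_tool", "data": {
  "commands": [0,0,0,0,0,0,0,0,0,0,0,0,0,0,0,0,0,0,0,0,0,0,0,0,0,0,0,0,0,0,0,0,0,0,0,0,0,0,0,0,0,0,0,0,0,0,0,0],
  "jaw": 15,
  "newtons": 40
}}

```text
time_s: 25.1
tool_pos: [0.387, 0.3086, 0.0202]
tool_rot: [180.0, -0.0, 75.0]
force: [2.3, 0.3, 0.5]
grip_width: 0.0267
```

>>> {"op": "servo_tool", "data": {
  "commands": [0,0,-10,0,0,0,0,0,-25,0,0,0,0,0,-35,0,0,0,0,0,-35,0,0,0,0,0,-35,0,0,0,0,0,-35,0,0,0,0,0,-20,0,0,0,0,0,0,0,0,0]
}}

```text
time_s: 25.9
tool_pos: [0.3873, 0.3101, 0.2178]
tool_rot: [179.8, -0.2, 75.1]
force: [0.5, 0.4, -2.4]
grip_width: 0.0268
```

```bash
python3 - <<'E'
from h import *
o=monitor.get_obs();print(o['tool_pos'],o['tool_rot'],o['time_s'],o['grip_width'],o['force'])
im,d=read_camera('wrist');save('w9.png',im,1.5)
p,r=plan([(.633,.195,.225,75)],vmax=32)
E
```

```text
[0.38730154 0.31005902 0.21780667] [ 1.79768844e+02 -1.75926912e-01  7.50590025e+01] 25.9 0.02679451623910912 [ 0.4531356   0.43190066 -2.40515757]
[-5.2, 29.7, -1, 0, 0, 0, -5.2, 29.7, -1, 0, 0, 0, -5.2, 29.7, -1, 0, 0, 0, -5.2, 29.8, -1, 0, 0, 0, -5.2, 29.7, -1, 0, 0, 0, -5.1, 29.8, -1, 0, 0, 0, -5.2, 29.7, -1, 0, 0, 0, -5.1, 29.8, -1, 0, 0, 0, -5.2, 29.7, -0.9, 0.1, 0, 0]
9 [0.633 0.195 0.225] [-180.   -0.   75.]
```

View pics/w9.png

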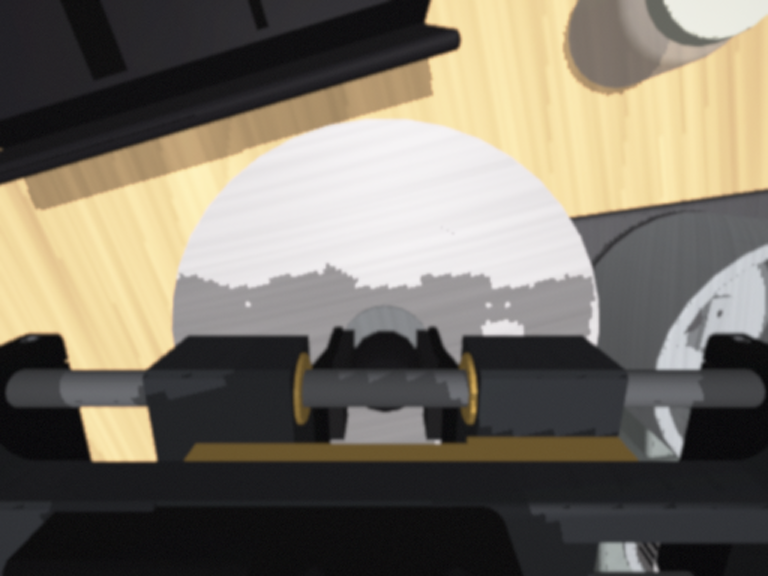

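>>> {"op": "servo_tool", "data": {
  "commands": [-3,15,-4,0,0,0,-5.2,29.7,-3,0,0,0,-5.2,29.7,-1,0,0,0,-5.2,29.8,-1,0,0,0,-5.2,29.7,-1,0,0,0,-5.1,29.8,-1,0,0,0,-5.2,29.7,-1,0,0,0,-5.1,29.8,-1,0,0,0,-5.2,29.7,-1,0,0,0,-2,14.5,0,0,0,0]
}}

```text
time_s: 26.95
tool_pos: [0.6355, 0.1902, 0.2252]
tool_rot: [-179.8, 0.2, 74.8]
force: [-0.3, -0.7, -2.7]
grip_width: 0.0267
```

>>> {"op": "servo_tool", "data": {
  "commands": [0,0,0,0,0,0,0,0,0,0,0,0]
}}

```text
time_s: 27.15
tool_pos: [0.632, 0.1943, 0.2266]
tool_rot: [-179.8, 0.1, 75.0]
force: [-1.2, 0.8, -3.1]
grip_width: 0.0268
```

```bash
python3 - <<'E'
from h import *
o=monitor.get_obs();print(o['tool_pos'],o['tool_rot'],o['time_s'],o['grip_width'],o['force'])
p,r=plan([(.633,.1955,.175,75),(.633,.1955,.157,75,6)],vmax=32)
E
```

```text
[0.63202562 0.19432325 0.22655699] [-1.79759745e+02  7.43073454e-02  7.50194990e+01] 27.15 0.02682514016030687 [-1.21088098  0.82791364 -3.07203712]
[0.7, 0.4, 25.8, -0.1, 0, 0, 0.8, 0.4, 25.8, -0.1, 0.1, 0, 0, 0, 6, 0, 0, 0, 0, 0, 6, 0, 0, 0, -0.1, 0, 6, 0, 0, 0]
5 [0.633  0.1955 0.157 ] [-180.   -0.   75.]
```

>>> {"op": "servo_tool", "data": {
  "commands": [0.7,0.4,22,0,0,0,0.8,0.4,22,0,0,0,0,0,10,0,0,0,0,0,6,0,0,0,0,0,6,0,0,0,0,0,3,0,0,0,0,0,0,0,0,0]
}}

```text
time_s: 27.85
tool_pos: [0.634, 0.196, 0.1602]
tool_rot: [180.0, 0.0, 75.0]
force: [0.0, 0.0, -2.6]
grip_width: 0.0268
```

>>> {"op": "servo_tool", "data": {
  "commands": [0,0,2,0,0,0,0,0,2,0,0,0,0,0,1.5,0,0,0,0,0,0,0,0,0]
}}

```text
time_s: 28.25
tool_pos: [0.6342, 0.1961, 0.1553]
tool_rot: [180.0, -0.0, 75.0]
force: [-1.2, -1.4, 1.0]
grip_width: 0.0266
```

>>> {"op": "servo_tool", "data": {
  "commands": [0,0,0,0,0,0,0,0,0,0,0,0,0,0,0,0,0,0,0,0,0,0,0,0,0,0,0,0,0,0,0,0,0,0,0,0],
  "jaw": 60
}}

```text
time_s: 28.85
tool_pos: [0.634, 0.196, 0.1545]
tool_rot: [-180.0, 0.0, 75.0]
force: [0.0, -0.2, -0.3]
grip_width: 0.059
```

>>> {"op": "servo_tool", "data": {
  "commands": [0,0,-10,0,0,0,0,0,-25,0,0,0,0,0,-30,0,0,0,-20,0,-30,0,0,0,-40,0,-20,0,0,0,-40,0,0,0,0,0,-40,0,0,0,0,0,-40,0,0,0,0,0,-20,0,0,0,0,0,0,0,0,0,0,0]
}}

```text
time_s: 29.85
tool_pos: [0.5821, -0.002, 0.2703]
tool_rot: [179.9, 0.1, 74.6]
force: [-0.2, -0.7, -0.8]
grip_width: 0.0598
```

```bash
python3 - <<'E'
from h import *
o=monitor.get_obs();print(o['tool_pos'],o['tool_rot'],o['time_s'],o['qpos'].round(1))
im,d=read_camera('wrist');save('w10.png',im,1.5)
im,d=read_camera('side');save('s10.png',im[130:300,180:340],4)
im,d=read_camera('top');save('t10.png',im[120:240,140:360],3.6)
E
```

```text
[ 0.58212973 -0.00198195  0.27033234] [1.79921346e+02 1.46847072e-01 7.46352762e+01] 29.85 [ 35.1  13.2 -44.2  87.8   9.4  82.8 -24.9]
```

View pics/w10.png

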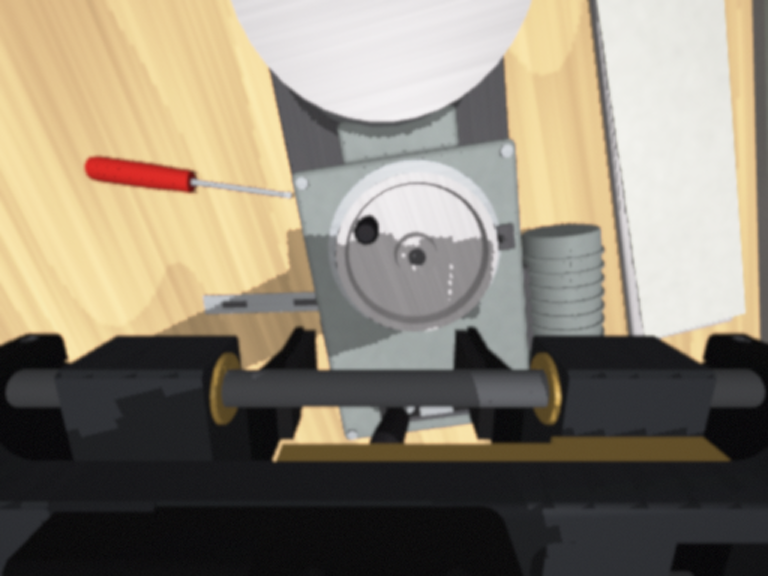

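View pics/s10.png

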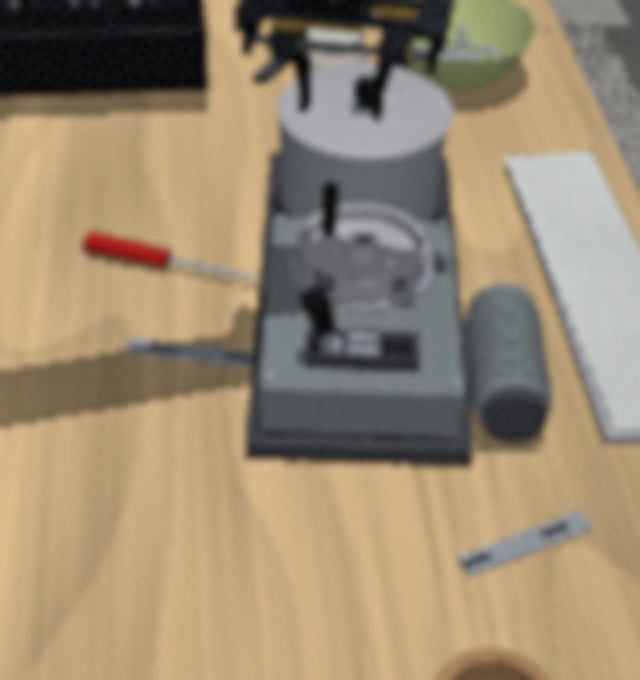

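```bash
python3 - <<'E'
import cv2
im=cv2.imread('pics/w4.png');cv2.imwrite('pics/w4c.png',cv2.resize(im[0:90,440:680],None,fx=3.3,fy=3.3,interpolation=cv2.INTER_CUBIC))
im=cv2.imread('pics/t10.png');print(im.shape)
E
```

```text
(432, 792, 3)
```

View pics/w4c.png

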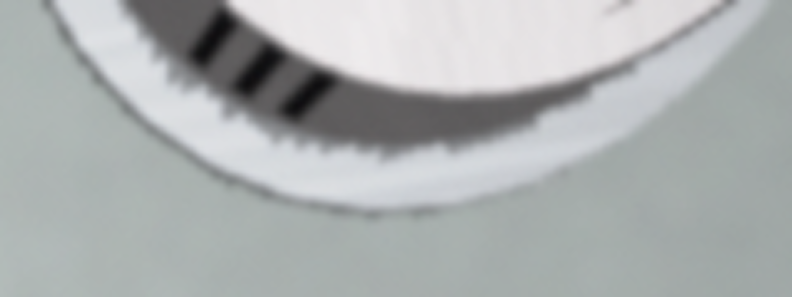

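View pics/t10.png

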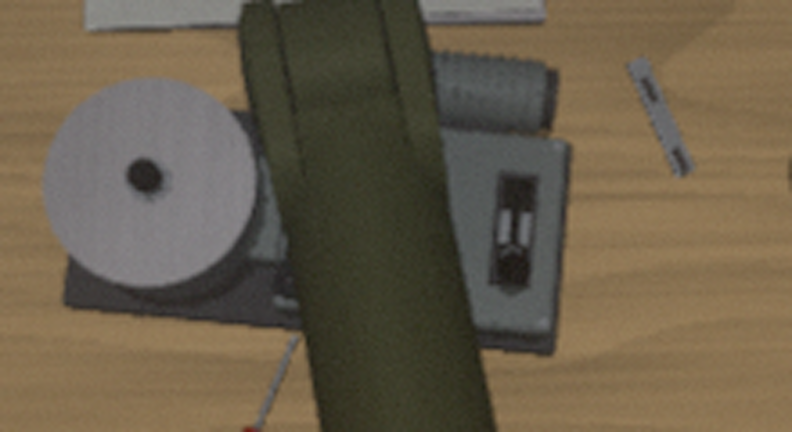

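```bash
python3 - <<'E'
from h import *
o=dict(tool_pos=np.array([0.58212973,-0.00198195,0.27033234]),tool_rot=[1.79921346e+02,1.46847072e-01,7.46352762e+01])
g=lambda u,v,z:ray('wrist',u/1.5-.17,v/1.5-.17,z,o).round(4)
print('hub',g(417,257,.119),'grip top',g(367,229,.165),'pointer',g(506,237,.106))
# rim circle top outer z .114
im=cv2.imread('pics/w10.png');cv2.imwrite('pics/w10c.png',cv2.resize(im[130:350,280:540],None,fx=2.7,fy=2.7,interpolation=cv2.INTER_CUBIC))
o4=dict(tool_pos=np.array([0.45658664,-0.17730771,0.18677076]),tool_rot=[-1.79949517e+02,-5.32275282e-02,7.46219442e+01])
K,R,t=cam('wrist',o4);c=-R.T@t
for W in [(.6085,-.001),(.610,.001)]:
  for (u,v) in [(519.4,15.2),(516,21.5),(512.7,27.9)]:
    r=R.T@np.array([(u/1.5-.17-K[0,2])/K[0,0],(v/1.5-.17-K[1,2])/K[1,1],1])
    d=c[:2]-W;a=r[:2]@r[:2];b=2*d@r[:2];cc=d@d-.065**2;D=b*b-4*a*cc
    s=(-b-np.sqrt(D))/2/a;X=c+s*r;print(W,X.round(4),'ang',np.degrees(np.arctan2(X[1]-W[1],X[0]-W[0])).round(1))
E
```

```text
hub [0.6094 0.002  0.119 ] grip top [0.581  0.0389 0.165 ] pointer [ 0.6834 -0.004   0.106 ]
(0.6085, -0.001) [ 0.5638 -0.0482  0.1103] ang -133.4
(0.6085, -0.001) [ 0.5644 -0.0487  0.1027] ang -132.8
(0.6085, -0.001) [ 0.565  -0.0493  0.0944] ang -132.0
(0.61, 0.001) [ 0.5659 -0.0468  0.1046] ang -132.7
(0.61, 0.001) [ 0.5665 -0.0473  0.0967] ang -132.0
(0.61, 0.001) [ 0.5672 -0.0479  0.0882] ang -131.2
```

View pics/w10c.png

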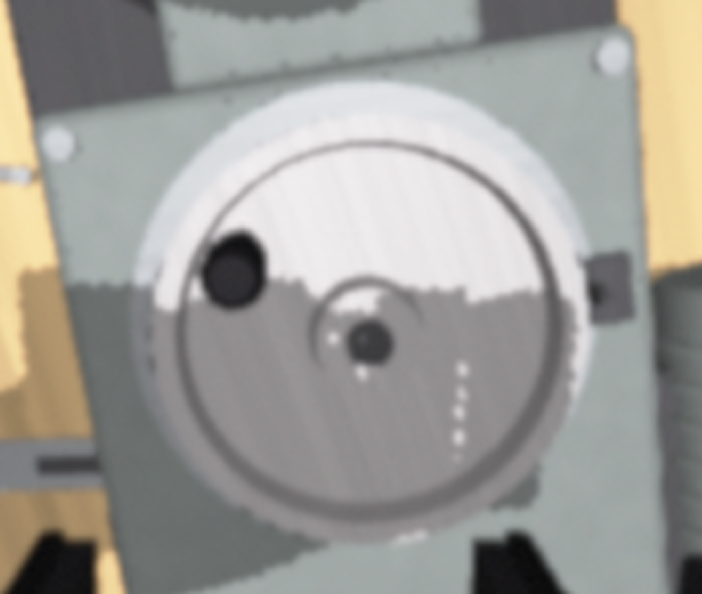

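```bash
python3 - <<'E'
from h import *
p,r=plan([(.58,.0375,.2,75),(.58,.0375,.134,75,25)],vmax=32)
E
```

```text
[10.4, -3.7, 23.4, 0, 0, 0, 10.4, -3.6, 23.4, 0, 0, 0.1, 10.4, -3.7, 23.4, 0, -0.1, 0, 0, 0, 22, 0, 0, 0, 0, 0, 22, 0, 0, 0, 0.1, 0, 22, 0, 0, 0]
6 [0.58   0.0375 0.134 ] [180.   0.  75.]
```

>>> {"op": "servo_tool", "data": {
  "commands": [10.4,-3.7,23.4,0,0,0,10.4,-3.6,23.4,0,0,0,10.4,-3.7,23.4,0,0,0,0,0,0,0,0,0,0,0,0,0,0,0]
}}

```text
time_s: 30.5
tool_pos: [0.5799, 0.0373, 0.1998]
tool_rot: [-180.0, -0.0, 75.2]
force: [-0.9, 0.3, 0.3]
grip_width: 0.0601
```

```bash
python3 - <<'E'
from h import *
o=monitor.get_obs();print(o['tool_pos'],o['tool_rot'])
im,d=read_camera('wrist');save('w11.png',im,1.5)
print(proj('wrist',(.58,.0375,.165),o)*1.5)
E
```

```text
[0.57988758 0.03732164 0.19982231] [-1.79990963e+02 -2.16331797e-02  7.52017780e+01]
[385.20750081 322.00646536]
```

View pics/w11.png

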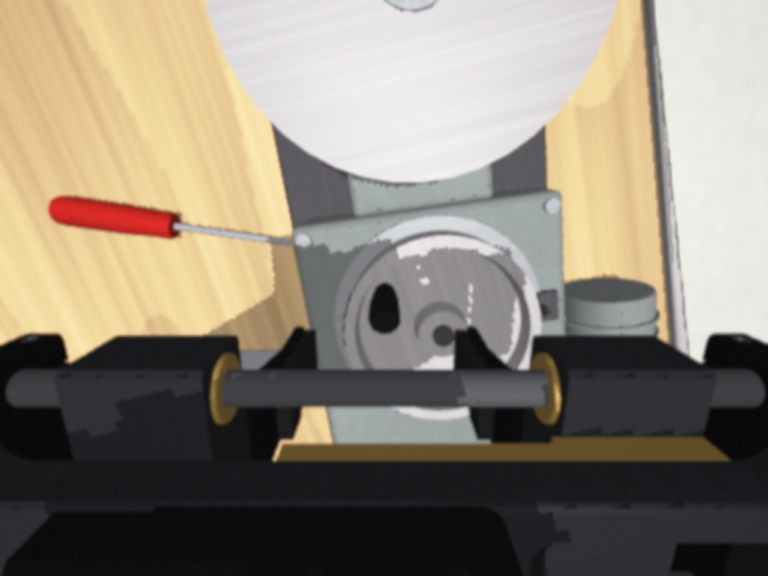

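>>> {"op": "servo_tool", "data": {
  "commands": [0,0,22,0,0,0,0,0,22,0,0,0,0,0,20,0,0,0,0,0,0,0,0,0]
}}

```text
time_s: 30.95
tool_pos: [0.579, 0.0349, 0.1342]
tool_rot: [-179.9, 0.1, 75.0]
force: [-0.5, -0.2, 0.1]
grip_width: 0.06
```

>>> {"op": "servo_tool", "data": {
  "commands": [0,0,0,0,0,0,0,0,0,0,0,0,0,0,0,0,0,0,0,0,0,0,0,0,0,0,0,0,0,0,0,0,0,0,0,0,0,0,0,0,0,0,0,0,0,0,0,0],
  "jaw": 5,
  "newtons": 20
}}

```text
time_s: 31.75
tool_pos: [0.5793, 0.036, 0.1355]
tool_rot: [-179.9, 0.0, 75.0]
force: [-3.4, 0.5, 3.2]
grip_width: 0.0174
```

```bash
python3 - <<'E'
from h import *
o=monitor.get_obs();print(o['tool_pos'],o['tool_rot'],o['grip_width'],o['force'])
p0=o['tool_pos'];W=np.array([.609,.0005]);a0=np.degrees(np.arctan2(p0[1]-W[1],p0[0]-W[0]));r=np.hypot(*(p0[:2]-W));print(a0,r)
wp=[]
for k in range(1,22):
    a=np.radians(a0+6*k); wp.append((W[0]+.046*np.cos(a),W[1]+.046*np.sin(a),p0[2],75.1))
plan(wp)
E
```

```text
[0.57928968 0.03601569 0.13545841] [-1.79943052e+02  1.60168504e-02  7.50418981e+01] 0.01742996186307634 [-3.44930293  0.47843293  3.21392298]
129.91385356494865 0.04630407346242559
[-4.3, -2.3, 0, -0.1, 0, -0.1, -4.3, -2.1, 0, 0, 0, 0, -4.5, -1.7, 0, 0, 0, 0, -4.7, -1.2, 0, 0, 0, 0, -4.7, -0.7, 0, 0, 0, 0, -4.8, -0.2, 0, 0, 0, 0, -4.8, 0.4, 0, 0, 0, 0, -4.8, 0.8, 0, 0, 0, 0, -4.6, 1.3, 0, 0, 0, 0, -4.5, 1.8, 0, 0, 0, 0]
[-4.2, 2.2, 0, 0, 0, 0, -4.1, 2.7, 0, 0, 0, 0, -3.7, 3.1, 0, 0, 0, 0, -3.3, 3.4, 0, 0, 0, 0, -3, 3.8, 0, 0, 0, 0, -2.6, 4.1, 0, 0, 0, 0, -2.1, 4.3, 0, 0, 0, 0, -1.6, 4.5, 0, 0, 0, 0, -1.2, 4.7, 0, 0, 0, 0, -0.7, 4.7, 0, 0, 0, 0]
[-0.2, 4.9, 0.1, 0, 0, 0]
21 [ 0.5979 -0.0441  0.1354] [180.    0.   75.1]
```

>>> {"op": "servo_tool", "data": {
  "commands": [-4.3,-2.3,0,0,0,0,-4.3,-2.1,0,0,0,0,-4.5,-1.7,0,0,0,0,-4.7,-1.2,0,0,0,0,-4.7,-0.7,0,0,0,0]
}}

```text
time_s: 32.25
tool_pos: [0.5659, 0.0159, 0.1355]
tool_rot: [-180.0, 0.0, 75.0]
force: [0.1, 3.2, 2.2]
grip_width: 0.0171
```

>>> {"op": "servo_tool", "data": {
  "commands": [-4.8,-0.2,0,0,0,0,-4.8,0.4,0,0,0,0,-4.8,0.8,0,0,0,0,-4.6,1.3,0,0,0,0,-4.5,1.8,0,0,0,0]
}}

```text
time_s: 32.75
tool_pos: [0.5645, -0.0082, 0.1355]
tool_rot: [180.0, -0.0, 75.0]
force: [2.0, 3.2, 1.4]
grip_width: 0.0168
```

>>> {"op": "servo_tool", "data": {
  "commands": [-4.2,2.2,0,0,0,0,-4.1,2.7,0,0,0,0,-3.7,3.1,0,0,0,0,-3.3,3.4,0,0,0,0,-3,3.8,0,0,0,0]
}}

```text
time_s: 33.25
tool_pos: [0.5745, -0.0287, 0.1354]
tool_rot: [180.0, -0.1, 75.1]
force: [1.7, 6.6, 2.3]
grip_width: 0.0171
```

>>> {"op": "servo_tool", "data": {
  "commands": [-2.6,4.1,0,0,0,0,-2.1,4.3,0,0,0,0,-1.6,4.5,0,0,0,0,0,0,0,0,0,0,0,0,0,0,0,0]
}}

```text
time_s: 33.75
tool_pos: [0.5857, -0.0381, 0.1355]
tool_rot: [179.9, -0.1, 75.1]
force: [2.8, 4.1, 1.7]
grip_width: 0.0172
```

```bash
python3 - <<'E'
from h import *
o=monitor.get_obs();print(o['tool_pos'],o['tool_rot'],o['grip_width'],o['force'])
p0=o['tool_pos'];W=np.array([.609,.0005]);a0=np.degrees(np.arctan2(p0[1]-W[1],p0[0]-W[0]));r=np.hypot(*(p0[:2]-W));print(a0%360,r)
E
```

```text
[ 0.58565907 -0.03808429  0.13547104] [ 1.79948315e+02 -7.16681982e-02  7.50694814e+01] 0.017202688916549434 [2.80754296 4.14498785 1.68877354]
238.8288523717993 0.04509485906580604
```

>>> {"op": "servo_tool", "data": {
  "commands": [-1.2,4.7,0,0,0,0,-0.7,4.7,0,0,0,0,-0.2,4.3,0,0,0,0,0,0,0,0,0,0,0,0,0,0,0,0]
}}

```text
time_s: 34.25
tool_pos: [0.5978, -0.0432, 0.1355]
tool_rot: [-180.0, -0.1, 75.1]
force: [1.4, 6.3, 1.9]
grip_width: 0.0176
```

```bash
python3 - <<'E'
from h import *
o=monitor.get_obs();print(o['tool_pos'],o['tool_rot'],o['grip_width'],o['force'])
p0=o['tool_pos'];W=np.array([.609,.0005]);a0=np.degrees(np.arctan2(p0[1]-W[1],p0[0]-W[0]));r=np.hypot(*(p0[:2]-W));print(a0%360,r)
E
```

```text
[ 0.59781767 -0.04319913  0.13548018] [-1.79979397e+02 -7.14078950e-02  7.50902465e+01] 0.01758232717263915 [1.39067087 6.32429235 1.92182124]
255.6463790332169 0.045107189267617524
```

Now I release the handle and look from the far side.

>>> {"op": "servo_tool", "data": {
  "commands": [0,0,0,0,0,0,0,0,0,0,0,0,0,0,0,0,0,0,0,0,0,0,0,0,0,0,0,0,0,0],
  "jaw": 50
}}

```text
time_s: 34.75
tool_pos: [0.5973, -0.0449, 0.135]
tool_rot: [-180.0, 0.0, 75.0]
force: [-1.1, -0.4, -0.4]
grip_width: 0.0468
```

>>> {"op": "servo_tool", "data": {
  "commands": [0,0,-15,0,0,0,0,0,-30,0,0,0,0,0,-30,0,0,0,0,0,-15,0,0,0,0,0,0,0,0,0]
}}

```text
time_s: 35.25
tool_pos: [0.5992, -0.0441, 0.2284]
tool_rot: [179.7, -0.0, 75.0]
force: [-0.1, -0.1, -0.2]
grip_width: 0.0501
```

```bash
python3 - <<'E'
from h import *
o=monitor.get_obs();print(o['tool_pos'],o['tool_rot'],o['time_s'],o['qpos'].round(1))
im,d=read_camera('wrist');save('w12.png',im,1.5)
plan([(.705,-.008,.22,-6)],vmax=40)
E
```

```text
[ 0.59917087 -0.04410823  0.22843634] [ 1.79699754e+02 -1.73672200e-02  7.50293314e+01] 35.25 [ 37.   16.5 -42.7  89.1  11.4  78.6 -21.7]
[6.3, 9.4, 0.6, 0, 0, 8.1, 7.5, 8.4, 0.6, 0, 0, 8.1, 8.6, 7.3, 0.7, 0, 0, 8.1, 9.6, 6, 0.6, 0, 0, 8.1, 10.3, 4.6, 0.7, 0, 0, 8.1, 10.9, 3.1, 0.6, 0, 0, 8.1, 11.2, 1.5, 0.7, 0, 0, 8.1, 11.3, -0.1, 0.6, 0, 0, 8.1, 11.1, -1.7, 0.7, 0, -0.1, 8.1, 10.8, -3.2, 0.6, 0.1, 0, 8.1]
10 [ 0.705 -0.008  0.22 ] [-180.   -0.   -6.]
```

View pics/w12.png

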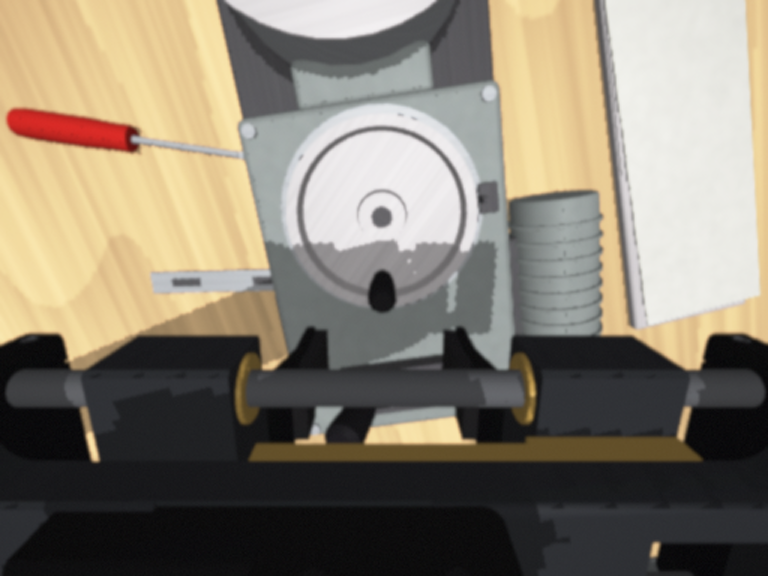

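>>> {"op": "servo_tool", "data": {
  "commands": [6.3,9.4,0.6,0,0,8.1,7.5,8.4,0.6,0,0,8.1,8.6,7.3,0.7,0,0,8.1,9.6,6,0.6,0,0,8.1,10.3,4.6,0.7,0,0,8.1,10.9,3.1,0.6,0,0,8.1,11.2,1.5,0.7,0,0,8.1,11.3,-0.1,0.6,0,0,8.1,11.1,-1.7,0.7,0,0,8.1,10.8,-3.2,0.6,0,0,8.1]
}}

```text
time_s: 36.3
tool_pos: [0.7039, -0.008, 0.2162]
tool_rot: [180.0, 0.2, -6.3]
force: [0.5, -0.7, -0.2]
grip_width: 0.05
```

>>> {"op": "servo_tool", "data": {
  "commands": [0,0,0,0,0,0,0,0,0,0,0,0]
}}

```text
time_s: 36.5
tool_pos: [0.7036, -0.008, 0.2171]
tool_rot: [180.0, 0.2, -5.8]
force: [-0.3, 1.2, 0.6]
grip_width: 0.05
```

```bash
python3 - <<'E'
from h import *
o=monitor.get_obs();print(o['tool_pos'],o['tool_rot'],o['time_s'],o['qpos'].round(1));np.save('/tmp/w13o',o,allow_pickle=True)
im,d=read_camera('wrist');save('w13.png',im,1.5);save('w13c.png',im[130:250,180:330],5)
print(proj('wrist',(.609,.0005,.114),o)*1.5,proj('wrist',(.674,-.007,.1),o)*1.5)
E
```

```text
[ 0.70355623 -0.00798421  0.21709559] [ 1.79966928e+02  1.74808716e-01 -5.75084736e+00] 36.5 [  18.    27.8  -28.6   73.8   13.1   81.8 -105.4]
[385.97908233 409.37878546] [387.1907704  320.28519317]
```

View pics/w13.png

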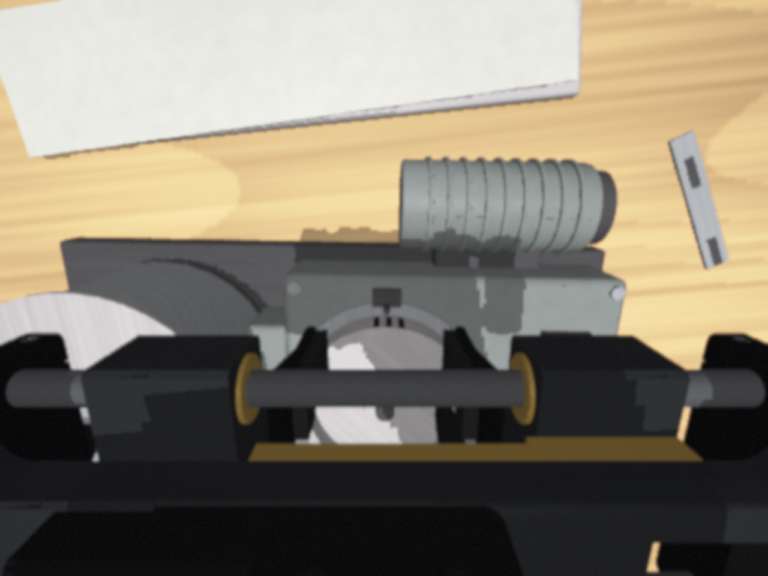

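View pics/w13c.png

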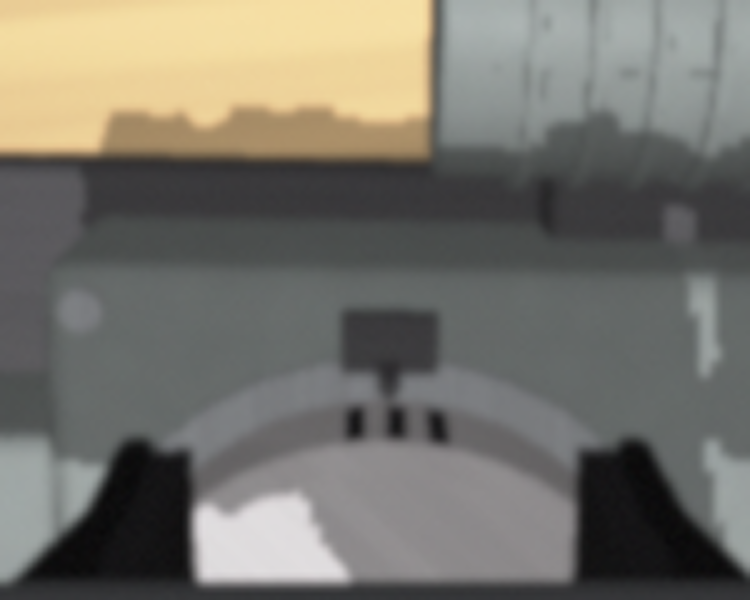

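```bash
python3 - <<'E'
from h import *
plan([(.58,-.16,.25,83.6)],vmax=40)
E
```

```text
[-9.8, 14.9, -2.9, 0, 0, -8.1, -11.8, 13.3, -2.9, 0, 0, -8.1, -13.5, 11.5, -2.9, 0, 0, -8.1, -15, 9.5, -2.9, 0, 0, -8.1, -16.2, 7.3, -2.9, 0, 0, -8.1, -17.1, 5, -2.9, 0, 0, -8.1, -17.7, 2.5, -2.9, 0, 0, -8.2, -17.8, -0.1, -2.9, 0, 0, -8.1, -17.6, -2.6, -2.9, 0, 0, -8.2, -17.1, -5, -3, -0.1, 0, -8.1]
[-16.2, -7.4, -2.9, 0, 0.1, -8.2]
11 [ 0.58 -0.16  0.25] [-180.    -0.    83.6]
```

>>> {"op": "servo_tool", "data": {
  "commands": [-9.8,14.9,-2.9,0,0,-8.1,-11.8,13.3,-2.9,0,0,-8.1,-13.5,11.5,-2.9,0,0,-8.1,-15,9.5,-2.9,0,0,-8.1,-16.2,7.3,-2.9,0,0,-8.1,-17.1,5,-2.9,0,0,-8.1,-17.7,2.5,-2.9,0,0,-8.2,-17.8,-0.1,-2.9,0,0,-8.1,-17.6,-2.6,-2.9,0,0,-8.2,-17.1,-5,-3,0,0,-8.1]
}}

```text
time_s: 37.55
tool_pos: [0.5903, -0.1466, 0.248]
tool_rot: [-180.0, 0.1, 75.7]
force: [-0.5, -0.3, -0.6]
grip_width: 0.0502
```

>>> {"op": "servo_tool", "data": {
  "commands": [-16.2,-7.4,-2.9,0,0,-8.2,0,0,0,0,0,0,0,0,0,0,0,0]
}}

```text
time_s: 37.85
tool_pos: [0.5801, -0.1596, 0.2509]
tool_rot: [180.0, 0.0, 83.2]
force: [-0.4, 0.1, -0.5]
grip_width: 0.05
```

```bash
python3 - <<'E'
from h import *
o=monitor.get_obs();print(o['tool_pos'],o['tool_rot'],o['time_s'],o['qpos'].round(1));np.save('/tmp/w14o',o,allow_pickle=True)
im,d=read_camera('wrist');save('w14.png',im,1.5);save('w14c.png',im[100:225,190:350],4.8);np.savez('/tmp/w14',im=im,d=d)
P=cloud('wrist',d,o)
m=(P[...,2]>.1)&(P[...,2]<.18)&(P[...,0]<.58)&(P[...,1]<-.09)&(P[...,1]>-.18);m[222:]=0
q=P[m];print(len(q))
for a in np.arange(.1,.18,.01):
    s=q[(q[:,2]>=a)&(q[:,2]<a+.01)]
    if len(s): print(a.round(2),len(s),s.mean(0).round(4),s.min(0).round(3),s.max(0).round(3))
E
```

```text
[ 0.58006769 -0.15963353  0.25093368] [1.79989962e+02 9.80007638e-03 8.32465658e+01] 37.85 [ 46.9  15.9 -41.3  86.8  10.5  81.3  -1.7]
1083
0.1 265 [ 0.565  -0.1306  0.1009] [ 0.541 -0.153  0.1  ] [ 0.58  -0.113  0.104]
0.11 1 [ 0.5673 -0.1301  0.1193] [ 0.567 -0.13   0.119] [ 0.567 -0.13   0.119]
0.12 44 [ 0.564  -0.1294  0.1258] [ 0.554 -0.143  0.12 ] [ 0.568 -0.121  0.13 ]
0.13 68 [ 0.5625 -0.1298  0.1351] [ 0.548 -0.143  0.13 ] [ 0.566 -0.12   0.14 ]
0.14 76 [ 0.5599 -0.1279  0.1453] [ 0.55  -0.143  0.14 ] [ 0.564 -0.119  0.15 ]
0.15 388 [ 0.5472 -0.1298  0.157 ] [ 0.534 -0.145  0.15 ] [ 0.562 -0.119  0.16 ]
0.16 241 [ 0.5508 -0.132   0.1612] [ 0.541 -0.142  0.16 ] [ 0.559 -0.123  0.164]
```

View pics/w14c.png

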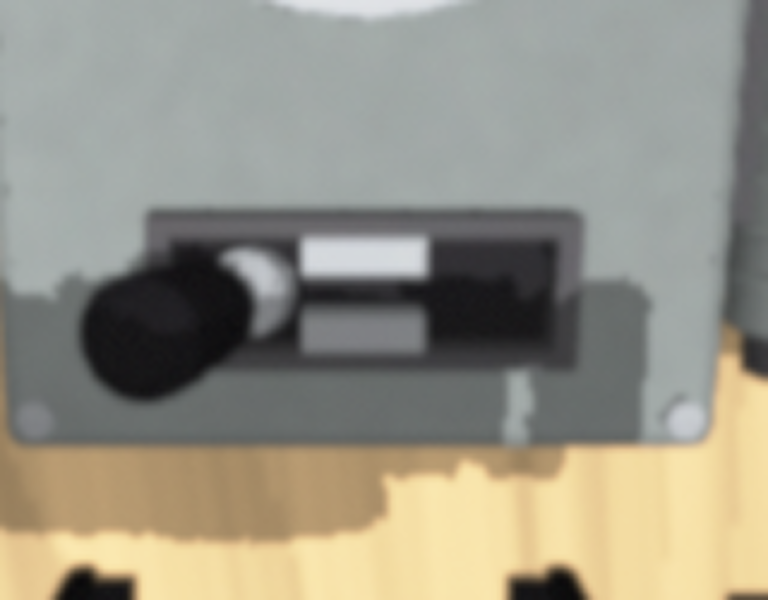

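View pics/w14.png

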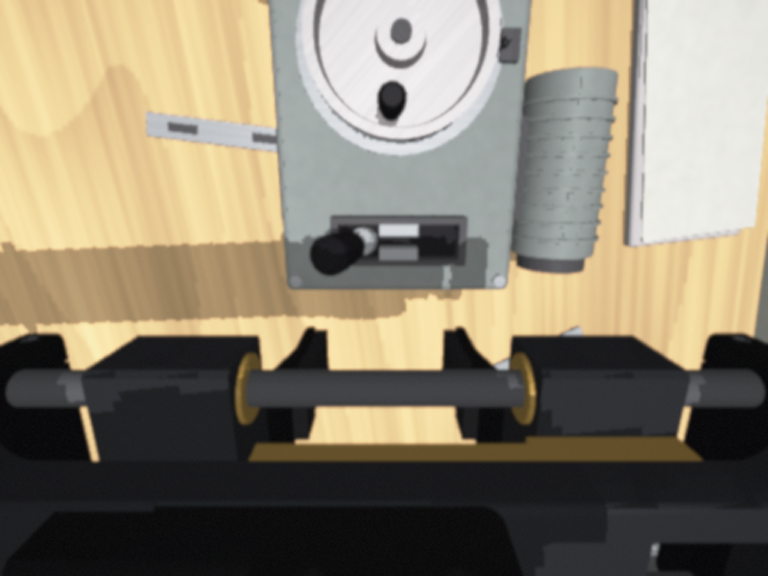

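```bash
python3 - <<'E'
from h import *
o=np.load('/tmp/w14o.npy',allow_pickle=True).item()
g=lambda u,v,z:ray('wrist',190+u/4.8-.4,100+v/4.8-.4,z,o)
x=np.array([np.cos(np.radians(-6.4)),np.sin(np.radians(-6.4))])
for z in(.09,.1):
  s=g(364,295,z);f=(g(147,210,z)+g(582,210,z)+g(577,370,z)+g(148,370,z))/4;print(z,'sill',s.round(4),'frame',f.round(4),np.linalg.norm(g(147,210,z)-g(582,210,z)))
  e=g(582,210,z)-g(147,210,z);print('yaw',np.degrees(np.arctan2(e[1],e[0])))
t=g(140,332,.163);print('top',t.round(4), 'pivot from top',(t[:2]+.0493*x).round(4))
W=np.array([.609,.0005]);print('wheel->pivot in dryer', [(s[:2]-W)@x,(s[:2]-W)@np.array([-x[1],x[0]])])
E
```

```text
0.09 sill [ 0.5931 -0.139   0.09  ] frame [ 0.5931 -0.1381  0.09  ] 0.10753650648296846
yaw -6.811907673764417
0.1 sill [ 0.593  -0.1374  0.1   ] frame [ 0.593  -0.1365  0.1   ] 0.1041920658305443
yaw -6.811907673764417
top [ 0.5477 -0.1293  0.163 ] pivot from top [ 0.5967 -0.1348]
wheel->pivot in dryer [np.float64(-0.000523714695828301), np.float64(-0.13882268614233614)]
```

```bash
cat >> h.py <<'E'
PIV=np.array([.594,-.1365,.005]);PSI=-6.6
def lev(phi,s,piv=None):
    piv=PIV if piv is None else piv
    Rz=Ro.from_euler('z',PSI,degrees=True)
    d=Rz.apply([np.sin(phi),0,np.cos(phi)])
    Q=Rz*Ro.from_euler('y',phi)*Ro.from_euler('xyz',[180,0,90],degrees=True)
    return (*(piv+d*s),Q)
E
python3 - <<'E'
from h import *
c=plan([lev(-.3,.215)],vmax=25)
plan([lev(-.3,.126)+(25,)],cur=c)
E
```

```text
[7.9, -17.5, 13.5, -5.7, 0, 0, 7.9, -18.8, 11.7, -5.7, 0, 0, 7.8, -19.9, 9.7, -5.8, 0, -0.1]
3 [ 0.5309 -0.1292  0.2104] [162.8   0.   83.4]
[0, 0, 22.3, 0, 0, 0, 0, 0, 22.2, 0, 0, 0, 0, 0, 22.3, 0, 0, 0, 0, 0, 22.2, 0, 0, 0]
4 [ 0.557  -0.1322  0.1254] [162.8   0.   83.4]
```

>>> {"op": "servo_tool", "data": {
  "commands": [7.9,-17.5,13.5,-5.7,0,0,7.9,-18.8,11.7,-5.7,0,0,7.8,-19.9,9.7,-5.8,0,-0.1,0,0,0,0,0,0,0,0,0,0,0,0],
  "jaw": 60
}}

```text
time_s: 38.4
tool_pos: [0.5294, -0.129, 0.2098]
tool_rot: [162.9, 0.1, 83.5]
force: [0.7, -0.1, 0.8]
grip_width: 0.0598
```

```bash
python3 - <<'E'
from h import *
o=monitor.get_obs();print(o['tool_pos'],o['tool_rot'],o['time_s'])
im,d=read_camera('wrist');save('w15.png',im,1.5)
im,d=read_camera('side');save('s15.png',im[130:260,190:340],5)
plan([lev(-.3,.126)+(25,)])
print(proj('wrist',lev(-.3,.168)[:3],o)*1.5)
E
```

```text
[ 0.52941817 -0.1290325   0.2097936 ] [1.62912479e+02 1.40433739e-01 8.35130346e+01] 38.4
[0, -0.7, 22.6, 0, 0, 0, 0, -0.8, 22.6, 0.1, 0, 0.1, 0, -0.7, 22.6, 0, 0, 0, 0.1, -0.7, 22.5, 0.1, 0, 0.1]
4 [ 0.557  -0.1322  0.1254] [162.8  -0.   83.4]
[389.04628624 314.31854383]
```

View pics/w15.png

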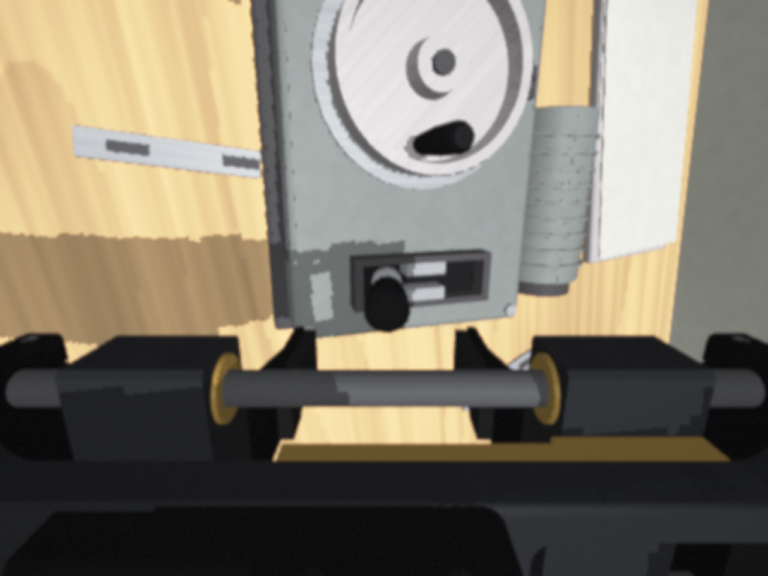

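View pics/s15.png

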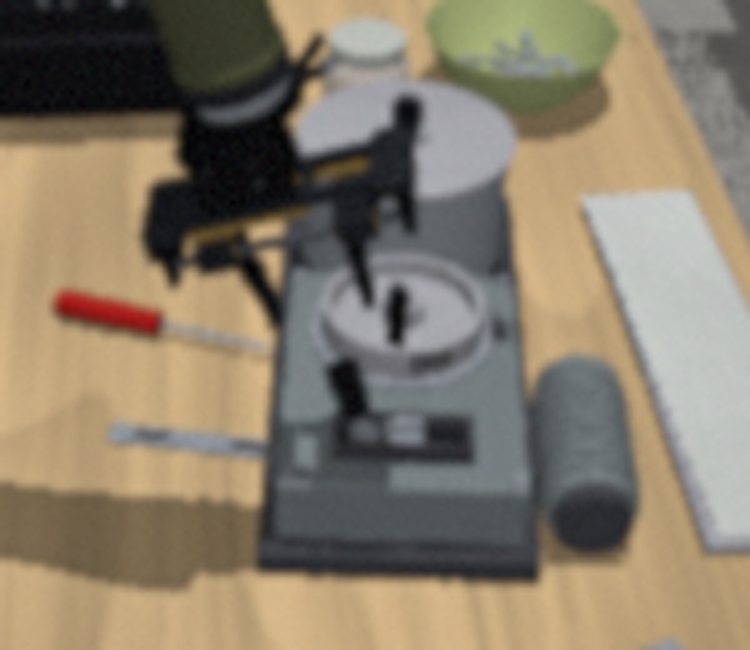

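>>> {"op": "servo_tool", "data": {
  "commands": [1.5,-1,22.5,0,0,0,0,-0.7,22.5,0,0,0,0,-0.7,22.5,0,0,0,0,-0.5,20,0,0,0,0,0,0,0,0,0]
}}

```text
time_s: 39.0
tool_pos: [0.5552, -0.13, 0.1244]
tool_rot: [163.0, -0.3, 83.6]
force: [-0.6, 0.2, -0.5]
grip_width: 0.0602
```

>>> {"op": "servo_tool", "data": {
  "commands": [0,0,0,0,0,0,0,0,0,0,0,0,0,0,0,0,0,0,0,0,0,0,0,0,0,0,0,0,0,0,0,0,0,0,0,0,0,0,0,0,0,0],
  "jaw": 10,
  "newtons": 45
}}

```text
time_s: 39.7
tool_pos: [0.5555, -0.1315, 0.1273]
tool_rot: [162.6, 0.1, 83.5]
force: [4.9, -1.5, 0.2]
grip_width: 0.0242
```

```bash
python3 - <<'E'
from h import *
o=monitor.get_obs();print(o['tool_pos'],o['tool_rot'],o['time_s'],o['grip_width'],o['force'],lev(-.3,.126)[:3])
E
```

```text
[ 0.55548707 -0.13151916  0.12729929] [1.62581975e+02 7.01716050e-02 8.35243301e+01] 39.7 0.02423417846188697 [ 4.89821967 -1.52279113  0.22811752] (np.float64(0.5570112226522711), np.float64(-0.13222025244119362), np.float64(0.12537239762982635))
```

>>> {"op": "servo_tool", "data": {
  "commands": [0,0,-5,0,0,0,0,0,-5,0,0,0,0,0,-5,0,0,0,0,0,-2,0,0,0,0,0,0,0,0,0,0,0,0,0,0,0]
}}

```text
time_s: 40.3
tool_pos: [0.5505, -0.1309, 0.1433]
tool_rot: [162.6, 0.1, 83.5]
force: [7.1, -1.6, -2.6]
grip_width: 0.0241
```

```bash
python3 - <<'E'
from h import *
o=monitor.get_obs();print(o['tool_pos'],o['tool_rot'],o['time_s'],o['grip_width'],o['force'],o['wrist_torque'])
r=o['tool_pos']-PIV;print(np.linalg.norm(r),np.arctan2(r[0]*np.cos(np.radians(PSI))+r[1]*np.sin(np.radians(PSI)),r[2]))
im,d=read_camera('side');save('s16.png',im[130:260,190:340],5)
s=np.linalg.norm(r)
plan([lev(-.3+.05*k,s)+(60,) for k in range(1,14)])
E
```

```text
[ 0.55045877 -0.13092636  0.14325788] [1.62580749e+02 5.66333761e-02 8.35204095e+01] 40.3 0.024118070721807144 [ 7.14039193 -1.62805076 -2.59239388] [-0.2476057  -0.85374557 -0.04192415]
0.14505911489062018 -0.3074099675827131
[-0.6, 8.4, 0.2, 3.1, 0, 0.1, 0, 7.2, 0.1, 2.9, 0, 0, 0, 7.3, 0.2, 2.8, 0, 0, 0, 7.2, 0.2, 2.9, 0, 0, 0, 7.3, 0.2, 2.8, 0, 0, 0, 7.2, 0.2, 2.9, 0, 0, 0, 7.3, 0.1, 2.9, 0, 0, 0, 7.2, 0.2, 2.8, 0, 0, 0, 7.3, 0.2, 2.9, 0, 0, 0, 7.2, 0.2, 2.9, 0, 0]
[0, 7.3, 0.2, 2.8, 0, 0, 0, 7.2, 0.2, 2.9, 0, 0, 0, 7.3, 0.1, 2.9, 0, 0]
13 [ 0.6435 -0.1422  0.1413] [-159.9    0.    83.4]
```

View pics/s16.png

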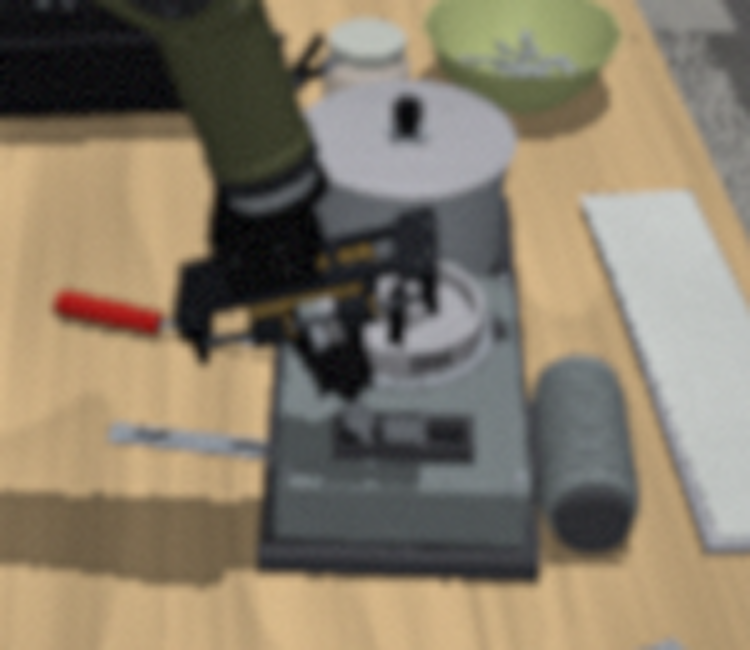

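>>> {"op": "servo_tool", "data": {
  "commands": [0,7.5,0.1,2.9,0,0,0,7.3,0.1,2.9,0,0,0,7.3,0.2,2.9,0,0,0,7.2,0.2,2.9,0,0]
}}

```text
time_s: 40.75
tool_pos: [0.5775, -0.1343, 0.1477]
tool_rot: [174.5, 0.0, 83.5]
force: [1.4, 0.6, -5.0]
grip_width: 0.0242
```

>>> {"op": "servo_tool", "data": {
  "commands": [0,7.3,0.2,2.8,0,0,0,7.2,0.2,2.9,0,0,0,7.3,0.1,2.9,0,0,0,7.2,0.2,2.8,0,0]
}}

```text
time_s: 41.15
tool_pos: [0.6061, -0.1376, 0.1469]
tool_rot: [-174.0, 0.0, 83.5]
force: [1.7, 0.6, -4.6]
grip_width: 0.0242
```

```bash
python3 - <<'E'
from h import *
o=monitor.get_obs();print(o['tool_pos'],o['tool_rot'],o['time_s'],o['grip_width'],o['force'],o['wrist_torque'])
r=o['tool_pos']-PIV;print(np.linalg.norm(r),np.arctan2(r[0]*np.cos(np.radians(PSI))+r[1]*np.sin(np.radians(PSI)),r[2]))
E
```

```text
[ 0.60606144 -0.13757839  0.14693216] [-1.74020027e+02  3.85016321e-02  8.34977953e+01] 41.15 0.024228307611216342 [ 1.71379013  0.62783989 -4.6313381 ] [-0.11547371 -1.05802003 -0.01421996]
0.14244781550853633 0.08508453084531874
```

>>> {"op": "servo_tool", "data": {
  "commands": [0,7.3,0.2,2.9,0,0,0,7.2,0.2,2.9,0,0,0,7.3,0.1,2.9,0,0,0,6.5,0.2,2.7,0,0,0,0,0,0,0,0]
}}

```text
time_s: 41.65
tool_pos: [0.6337, -0.1407, 0.1389]
tool_rot: [-162.5, 0.0, 83.5]
force: [0.2, -1.7, -5.7]
grip_width: 0.0241
```

```bash
python3 - <<'E'
from h import *
o=monitor.get_obs();print(o['tool_pos'],o['tool_rot'],o['time_s'],o['grip_width'],o['force'],o['wrist_torque'])
r=o['tool_pos']-PIV;print(np.linalg.norm(r),np.arctan2(r[0]*np.cos(np.radians(PSI))+r[1]*np.sin(np.radians(PSI)),r[2]))
im,d=read_camera('side');save('s17.png',im[130:260,190:340],5)
E
```

```text
[ 0.63369379 -0.1407347   0.13892067] [-1.62548467e+02  1.78218481e-02  8.35122171e+01] 41.65 0.024143190959385545 [ 0.17150366 -1.69990047 -5.68065132] [-0.47663283 -1.20015114  0.03381498]
0.1397436024935157 0.2896832865615021
```

View pics/s17.png

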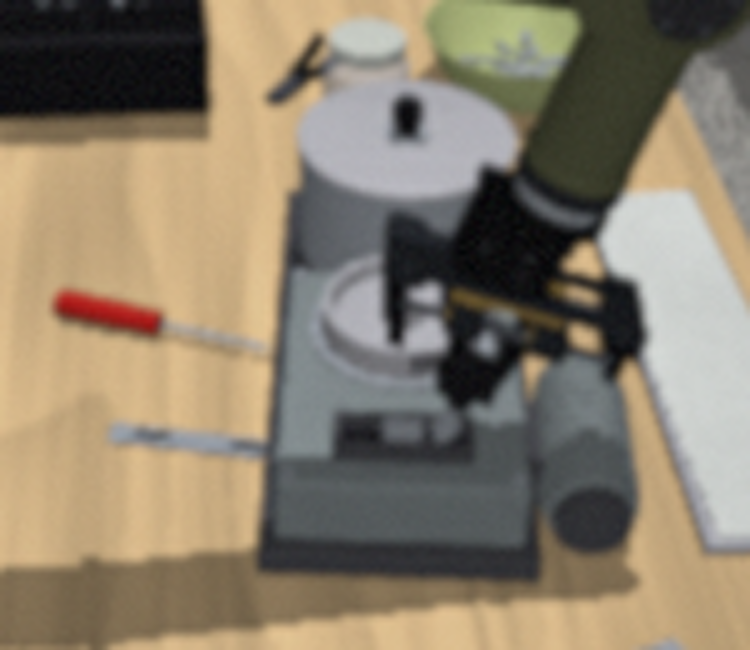

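>>> {"op": "servo_tool", "data": {
  "commands": [0,2,0,0,0,0,0,0,3,0,0,0,0,0,4,0,0,0,0,0,4,0,0,0,0,0,0,0,0,0]
}}

```text
time_s: 42.2
tool_pos: [0.6315, -0.1404, 0.1312]
tool_rot: [-162.7, 0.1, 83.5]
force: [-2.1, -1.8, -3.5]
grip_width: 0.0246
```

```bash
python3 - <<'E'
from h import *
o=monitor.get_obs();print(o['tool_pos'],o['tool_rot'],o['time_s'],o['grip_width'],o['force'],o['wrist_torque'])
r=o['tool_pos']-PIV;print(np.linalg.norm(r),np.arctan2(r[0]*np.cos(np.radians(PSI))+r[1]*np.sin(np.radians(PSI)),r[2]))
Q=Ro.from_euler('xyz',o['tool_rot'],degrees=True);print('tool-frame force',Q.inv().apply(o['force']))
E
```

```text
[ 0.63149987 -0.14042754  0.13118258] [-1.62740962e+02  6.68520493e-02  8.35153334e+01] 42.2 0.024569207941833742 [-2.11433869 -1.81562399 -3.48777862] [-0.42137632 -0.51071664  0.06889817]
0.13169551589964038 0.29035125531390477
tool-frame force [-2.03872467 -0.77489641  3.89546602]
```

>>> {"op": "servo_tool", "data": {
  "commands": [0,0,3,0,0,0,0,0,3,0,0,0,0,0,2,0,0,0,0,0,0,0,0,0,0,0,0,0,0,0]
}}

```text
time_s: 42.7
tool_pos: [0.631, -0.1403, 0.1272]
tool_rot: [-163.0, 0.1, 83.5]
force: [-1.5, -3.0, 7.8]
grip_width: 0.0241
```

```bash
python3 - <<'E'
from h import *
o=monitor.get_obs();print(o['tool_pos'],o['tool_rot'],o['time_s'],o['grip_width'],o['force'])
r=o['tool_pos']-PIV;print(np.linalg.norm(r),np.arctan2(r[0]*np.cos(np.radians(PSI))+r[1]*np.sin(np.radians(PSI)),r[2]))
Q=Ro.from_euler('xyz',o['tool_rot'],degrees=True);print('tool-frame force',Q.inv().apply(o['force']))
E
```

```text
[ 0.63100981 -0.14033387  0.12719491] [-1.62992105e+02  1.00001316e-01  8.34886041e+01] 42.7 0.024142424300587037 [-1.51383261 -3.02565634  7.75273222]
0.1277341821530241 0.2955564760006492
tool-frame force [-3.19133507 -3.37625572 -7.06876369]
```

>>> {"op": "servo_tool", "data": {
  "commands": [0,0,0,0,0,0,0,0,0,0,0,0,0,0,0,0,0,0,0,0,0,0,0,0,0,0,0,0,0,0,0,0,0,0,0,0],
  "jaw": 60
}}

```text
time_s: 43.3
tool_pos: [0.63, -0.1396, 0.1237]
tool_rot: [-162.8, 0.0, 83.5]
force: [-0.4, 0.0, -0.6]
grip_width: 0.0582
```

>>> {"op": "servo_tool", "data": {
  "commands": [0,0,-15,0,0,0,0,0,-25,0,0,0,0,0,-25,0,0,0,0,0,-30,0,0,0,0,0,-20,-5.8,0,0,0,0,0,-5.8,0,0,-10,0,-10,-5.7,0,0,-20,0,0,0,0,0,0,0,0,0,0,0,0,0,0,0,0,0]
}}

```text
time_s: 44.3
tool_pos: [0.6617, -0.1751, 0.2433]
tool_rot: [180.0, -0.0, 83.4]
force: [0.5, 0.1, 0.4]
grip_width: 0.0602
```

```bash
python3 - <<'E'
from h import *
o=monitor.get_obs();print(o['tool_pos'],o['tool_rot'],o['time_s'],o['force'])
im,d=read_camera('wrist');save('w18.png',im,1.5)
im,d=read_camera('side');save('s18.png',im[120:260,180:340],5)
E
```

```text
[ 0.66169884 -0.17511166  0.24327377] [ 1.79984729e+02 -1.02593836e-02  8.33653677e+01] 44.3 [0.54445744 0.10920967 0.43425046]
```

View pics/w18.png

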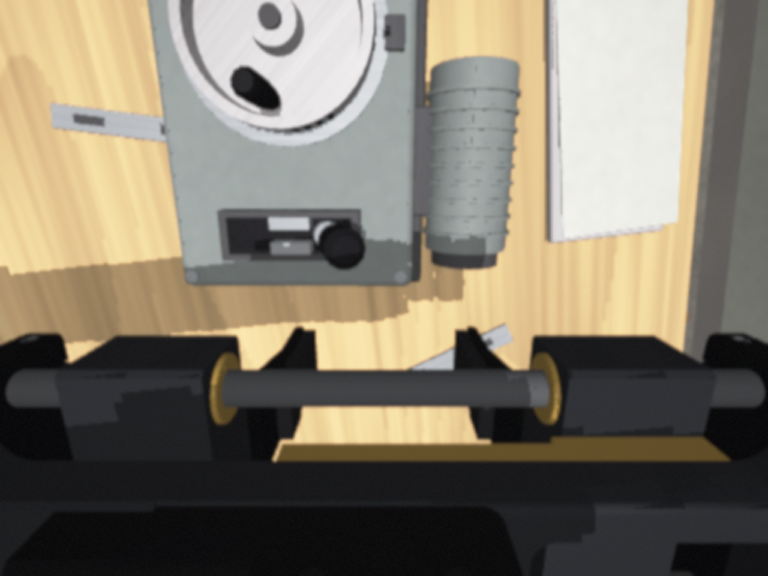

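View pics/s18.png

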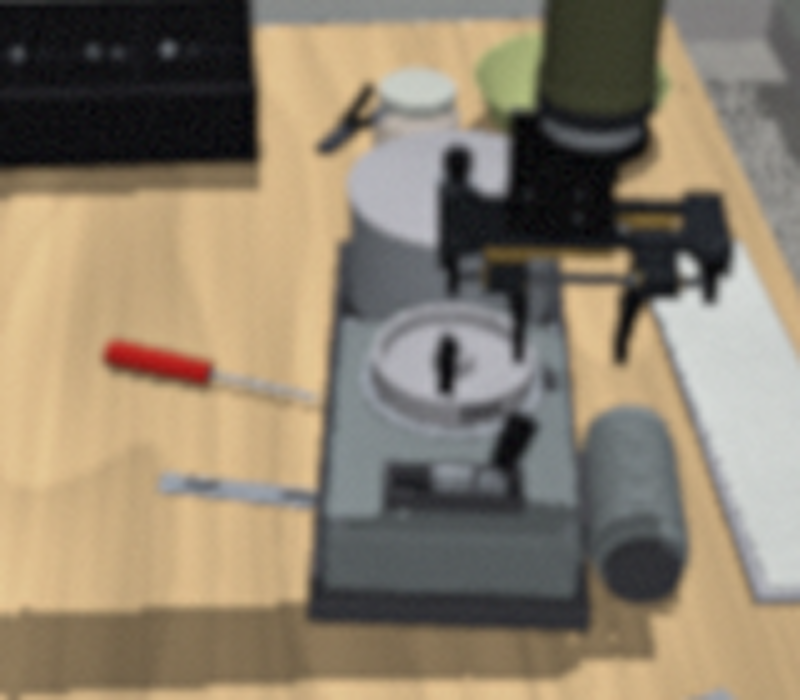

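```bash
python3 - <<'E'
from h import *
o=monitor.get_obs()
im,d=read_camera('wrist');P=cloud('wrist',d,o)
m=(P[...,2]>.12)&(P[...,2]<.2)&(P[...,0]>.6)&(P[...,0]<.68)&(P[...,1]<-.1)&(P[...,1]>-.18);m[222:]=0
q=P[m];print(len(q),np.percentile(q[:,2],[50,90,98,100]));t=q[q[:,2]>np.percentile(q[:,2],60)].mean(0);print(t)
r=t-PIV;print('swing',.3+np.arctan2(r[0]*np.cos(np.radians(PSI))+r[1]*np.sin(np.radians(PSI)),r[2]),np.linalg.norm(r))
print('initial max z was .164')
im,d=read_camera('top');save('t18.png',im[120:240,140:360],3.6);P=cloud('top',d)
m=(P[...,2]>.143)&(P[...,2]<.158)&(np.hypot(P[...,0]-.632,P[...,1]-.195)<.11)
q=P[m];A=np.c_[q[:,:2],np.ones(len(q))];c=np.linalg.lstsq(A,q[:,2],rcond=None)[0];print('lid',np.median(q[:,2]),'tilt',c[:2],cv2.minEnclosingCircle(q[:,:2].astype(np.float32)))
E
```

```text
740 [0.15892594 0.16162514 0.1627249  0.1638194 ]
[ 0.63594733 -0.14174731  0.16101428]
swing 0.5645993074800211 0.1616402402656884
initial max z was .164
lid 0.14934614790052628 tilt [ 0.00147752 -0.00026184] ((0.6357995271682739, 0.19306910037994385), 0.09651488065719604)
```

View pics/t18.png

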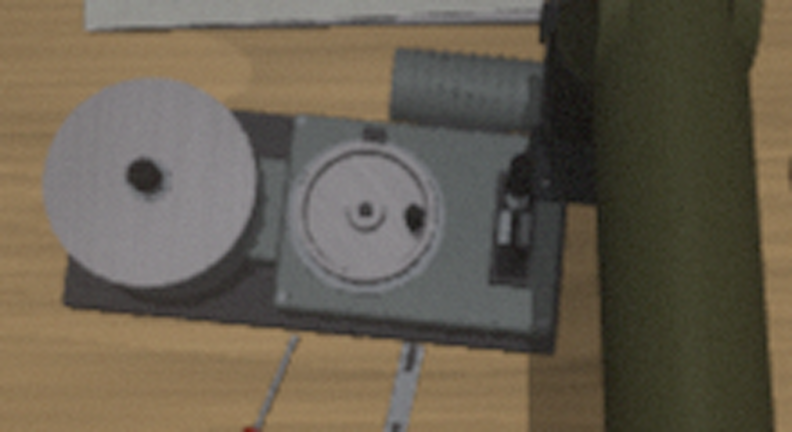

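```bash
python3 -c "
from cell import env;print(env.sign_off())"
```

```text
the job is handed in; nothing more can be done
None
```

The spin dryer is loaded and running, and I handed the job in at about 44 s. Sign-off gave no verdict, so the results below rest on my own checks.

I took the lid off and stood it flat on the clear bench. Both brackets that lay on the bench went into the drum; I found only two. The lid then went back on. I turned the handwheel about 126° to the three-line mark, then lifted the lever over the sill and let it drop into the run notch.

| Check | What it showed |
|---|---|
| Brackets | The top camera showed both lying in the drum before the lid went on, and none left on the bench. |
| Lid | Level within 0.002 rad, plate at 149 mm, centred within about 4 mm of my estimate of the drum centre. |
| Wheel | Seen from the far side, the middle line stands about 1.4 mm (0.02 rad) from the pointer; the allowance is 6.5 mm. |
| Lever lift | The handle top is back at its starting height of about 164 mm, so it has dropped fully. |
| Lever swing | About 0.60 rad from the gripper's path, but about 0.56 rad from the depth points. Both are above the 0.52 needed. |
| Robot | Last pose was clear of everything, with about 0.7 N on the wrist sensor. |

None of the checks failed. The two lever swing figures are the only disagreement. The depth figure is likely a little low, because the camera sees only part of the handle.

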